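# Load and lock circuit boards in a test frame, then key in the test run

### The arm

A 6-joint arm with a two-finger parallel gripper is mounted at the origin on the work surface. World frame = base frame: x ahead of the robot, y to its left, z up, the work surface at z = 0. Lengths are in mm, angles in rad, forces in N, time in s.
With the tool pointing down it reaches from about 350 to 775 mm from the base axis. Payload 5.5 kg.
Tool frame: the origin (TCP) lies at the very end of the fingers, on their centre line; the grasp point (between the pads) lies 19 mm behind it; x points along the fingers, z is the direction in which the jaws open and shut, and the axes are right-handed (so a half turn about x gives the same grasp; the last joint's range is limited). The gripper opens to 85 mm and grips with 20 to 120 N. Pads are 22 mm wide; open, the fingers measure 114 mm over their backs; the gripper's body (76 mm by 85 mm) begins 54 mm behind the grasp point. The pads swing forward as they close: fully open they stand 13 mm farther back than shut.
Start: joints at [-1.376, 0.313, 0.046, 1.304, 0, 1.431], TCP at [188.931, -543.118, 231.323] pointing down, gripper open.
Joint ranges: [-2.76, 2.76], [-0.86, 1.69], [-1.03, 1.26], [-2.2, 2.34], [-1.47, 1.5], [-3.14, 3.14]. Speed limits (rad/s): [2.57, 2.57, 3.14, 3.14, 3.14, 3.14].

### API

Orientations are given as a rotation vector (axis times angle).
In Python, from plant import readout, vision, arm gives the robot as it stands.
- The arm moves only by the tool arm_command, never from a script. Its argument "steps" is a list of rows, each a list of 3 entries, a list of its own where there are three numbers: the turn, a rotation vector about the tool's x, y, z in degrees, then the shift along the tool's x, y, z in cm, then the gripper's target within -1 to 1 (shut at 1, half-way at 0, fully open at -1). A call has 1 to 8 rows; each row shifts and turns the commanded pose from where the row before left it, along the tool's axes as they then stand; what a row does not reach is not made up. A row lasts 1/12 s, in which the tool goes at most 41.7 mm and 7.16 degrees, less where a joint would pass 70% of its speed; a pose out of reach is approached as far as the arm can. A call with a gripper value outside its range is refused whole. The fingers move at their own pace and stop on an object; the grip force is fixed at half the most. Time passes only in rows, so rows that do not move let the fingers close. It gives the time, the measured TCP pose, the force and the opening at its end, in the units of the state.
- readout.observe(): the state, without advancing time (a new reading comes with each control period).
- vision.get_image(name): name is "side" or "top" or "wrist"; returns the picture (420x560x3 uint8, red, green, blue); there is no depth.
- vision.get_calibration(name): a dict with "fx", "fy", "cx", "cy" (pixels), "camera_from_world" (4x4, takes a point from world to camera coordinates); the wrist camera has in their place "T_tool_cam" (4x4, takes a point from camera to tool coordinates, whose origin is the TCP and whose axes are the tool frame's). Camera axes: x right, y down, z forward; pixel columns grow to the right and rows downward; lengths in mm; the calibration is good to about 2 mm. The wrist camera is an equidistant fisheye: a pixel r from the principal point sees the ray r / f radians off the axis. A picture is of the moment at which its call begins: read the wrist's pose just before it. get_calibration takes no time and is no camera call.
- arm.job_done(): hands the job in, once; it reports no verdict.
The state is a dict: "clock": time; "joints": joint angles; "joint_velocities": joint speeds; "joint_torque": joint torques, N m; "ee_pos": TCP position; "tool_rot": TCP orientation; "contact_force": force on the tool from outside, world axes, zero at the start; "wrist_torque": the same for the moment, N m; "gripper_width": opening from 0.0 (shut) to 1.0 (fully open).
Only numpy, scipy, OpenCV 4.12 (cv2) and the standard library are available. Lean on these libraries where they do the work, as an engineer would, in place of code of your own. Each camera call takes 0.05 s, during which the arm holds its last target.

### The job

Slide each circuit board lying on the bench into its own live bay of the test frame, contacts first, until it is fully home, and swing that bay's two ejector levers fully closed; leave empty the bay whose isolator toggle leans away from the robot. When every board is locked in, press these console keys fully down one at a time, in this order: the round clear key, the square key of the isolated bay (to mask it), then the long run bar; never press the square key of a live bay, and leave the isolators as they are.

Things in the scene. Friction and masses are not known exactly. Their poses are not given: they have to be found in the camera images.
- frame: fixed aluminium test frame, base plate 205 x 380 x 8 mm, with three equal bays side by side, 135 mm apart. Origin on the table under the middle bay's home point; x = slide-in direction (away from the robot), y left, z up. Each bay is a channel 77 mm clear between guide walls (10 mm thick, tops 19 mm above the table), open above and at its near end; a 34 mm high connector block is the far stop
- bay_1 (a point): left bay: home point, where a board's origin lies when fully home; on the channel floor, 8 mm above the table; axes as the frame's. The channel runs from bay x = -120 to +56 mm. From x = +22 mm on, lips reach 7 mm in over a board's edges (underside 18.5 mm above the table), so lower a board in with its centre at x = -60 mm or less, then slide it
- bay_2 (a point): home point of the middle bay, in all else like the left bay. A board slides easily if it is not pressed down on the floor; there are 4 mm to spare under the lips
- bay_3 (a point): home point of the right bay, in all else like the left bay
- lever_1l (a joint): left lever, left bay: black, swings level about a hinge at bay x, y = -61, +48 mm. 0 = closed, across the mouth; 1.65 = open, towards the robot (clear of boards from 1.5). Stays put; 2-3 N moves it. Arm 10 mm wide, 18-24 mm above the table; upright post 12 mm thick at 33 mm from the hinge, top at 64 mm. Closing both pushes a board's front plate the last 10 mm home
- lever_1r (a joint): right lever, left bay: black, swings level about a hinge at bay x, y = -61, -48 mm. 0 = closed, across the mouth; 1.65 = open, towards the robot (clear of boards from 1.5). Stays put; 2-3 N moves it. Arm 10 mm wide, 18-24 mm above the table; upright post 12 mm thick at 33 mm from the hinge, top at 64 mm. Closing both pushes a board's front plate the last 10 mm home
- lever_2l (a joint): left lever, middle bay: black, swings level about a hinge at bay x, y = -61, +48 mm. 0 = closed, across the mouth; 1.65 = open, towards the robot (clear of boards from 1.5). Stays put; 2-3 N moves it. Arm 10 mm wide, 18-24 mm above the table; upright post 12 mm thick at 33 mm from the hinge, top at 64 mm. Closing both pushes a board's front plate the last 10 mm home
- lever_2r (a joint): right lever, middle bay: black, swings level about a hinge at bay x, y = -61, -48 mm. 0 = closed, across the mouth; 1.65 = open, towards the robot (clear of boards from 1.5). Stays put; 2-3 N moves it. Arm 10 mm wide, 18-24 mm above the table; upright post 12 mm thick at 33 mm from the hinge, top at 64 mm. Closing both pushes a board's front plate the last 10 mm home
- lever_3l (a joint): left lever, right bay: black, swings level about a hinge at bay x, y = -61, +48 mm. 0 = closed, across the mouth; 1.65 = open, towards the robot (clear of boards from 1.5). Stays put; 2-3 N moves it. Arm 10 mm wide, 18-24 mm above the table; upright post 12 mm thick at 33 mm from the hinge, top at 64 mm. Closing both pushes a board's front plate the last 10 mm home
- lever_3r (a joint): right lever, right bay: black, swings level about a hinge at bay x, y = -61, -48 mm. 0 = closed, across the mouth; 1.65 = open, towards the robot (clear of boards from 1.5). Stays put; 2-3 N moves it. Arm 10 mm wide, 18-24 mm above the table; upright post 12 mm thick at 33 mm from the hinge, top at 64 mm. Closing both pushes a board's front plate the last 10 mm home
- board_a: loose green circuit board (all alike, some absent), 110 (x) x 72 (y) x 6 mm, about 0.16 kg, flat on the table; origin at the centre of its underside, z up. Front plate 72 mm wide, 4 mm thick, 18 mm high at its -x end; contacts at the +x end, which goes in first. Black upright pull tab at the centre: 12 mm thick (x), 40 mm wide (y), top 52 mm above the underside; parts on it at most 13 mm high
- board_b: loose green circuit board (all alike, some absent), 110 (x) x 72 (y) x 6 mm, about 0.16 kg, flat on the table; origin at the centre of its underside, z up. Front plate 72 mm wide, 4 mm thick, 18 mm high at its -x end; contacts at the +x end, which goes in first. Black upright pull tab at the centre: 12 mm thick (x), 40 mm wide (y), top 52 mm above the underside; parts on it at most 13 mm high
- board_c: loose green circuit board (all alike, some absent), 110 (x) x 72 (y) x 6 mm, about 0.16 kg, flat on the table; origin at the centre of its underside, z up. Front plate 72 mm wide, 4 mm thick, 18 mm high at its -x end; contacts at the +x end, which goes in first. Black upright pull tab at the centre: 12 mm thick (x), 40 mm wide (y), top 52 mm above the underside; parts on it at most 13 mm high
- iso_a_tip (a point): tip of the steel bat handle of an isolator toggle; one stands behind each bay on its centre line, pivot at bay x = 110 mm. Tip towards the robot (bay x under 110 mm): bay live; away from the robot (over 110 mm): bay isolated. One of the three is isolated; which switch stands behind which bay varies
- iso_b_tip (a point): tip of the steel bat handle of an isolator toggle; one stands behind each bay on its centre line, pivot at bay x = 110 mm. Tip towards the robot (bay x under 110 mm): bay live; away from the robot (over 110 mm): bay isolated. One of the three is isolated; which switch stands behind which bay varies
- iso_c_tip (a point): tip of the steel bat handle of an isolator toggle; one stands behind each bay on its centre line, pivot at bay x = 110 mm. Tip towards the robot (bay x under 110 mm): bay live; away from the robot (over 110 mm): bay isolated. One of the three is isolated; which switch stands behind which bay varies
- console: fixed grey key console, 130 mm (x) x 155 mm (y) x 38 mm high, origin on the table under its centre, x away from the robot, y to the left. Key tops are 52 mm above the table when up. Far row (x = +30 mm): three square keys at y = +47, 0, -47 mm, for the left, middle and right bay. Near row (x = -30 mm): round clear key at y = +45 mm, long run bar centred at y = -25 mm
- key_1 (a joint): square spring key (26 mm) for the left bay, centred at console x, y = +30, +47 mm: 0 = up, 0.007 m = fully down; about 2 N to start and 5 N fully down
- key_2 (a joint): square spring key (26 mm) for the middle bay, centred at console x, y = +30, 0 mm: 0 = up, 0.007 m = fully down; about 2 N to start and 5 N fully down
- key_3 (a joint): square spring key (26 mm) for the right bay, centred at console x, y = +30, -47 mm: 0 = up, 0.007 m = fully down; about 2 N to start and 5 N fully down
- key_clear (a joint): round clear key (28 mm across), centred at console x, y = -30, +45 mm: 0 = up, 0.007 m = fully down; same spring
- key_run (a joint): long run bar (26 x 70 mm), centred at console x, y = -30, -25 mm: 0 = up, 0.007 m = fully down; same spring
Things that resemble listed ones, but are neither listed nor needed, are in the scene too. What is shaped like the part that bears iso_c_tip but pink, red or yellow is not meant.

How it is judged (in metres and radians):
On the way, in this order (a step that is already met when the one before it is completed fails the run):
1. every board present is home in a live bay with both levers closed (((x of board_a in the frame of bay_1 between -0.0045 and 0.005 m and y of board_a in the frame of bay_1 between -0.005 and 0.005 m and z of board_a in the frame of bay_1 between -0.004 and 0.004 m and angle between board_a's own z axis and vertical below 0.08 rad and value of joint each of lever_1l, lever_1r below 0.15 rad and horizontal distance between iso_c_tip and bay_1 above 0.165 m) or (x of board_a in the frame of bay_2 between -0.0045 and 0.005 m and y of board_a in the frame of bay_2 between -0.005 and 0.005 m and z of board_a in the frame of bay_2 between -0.004 and 0.004 m and angle between board_a's own z axis and vertical below 0.08 rad and value of joint each of lever_2l, lever_2r below 0.15 rad and horizontal distance between iso_c_tip and bay_2 above 0.165 m) or (x of board_a in the frame of bay_3 between -0.0045 and 0.005 m and y of board_a in the frame of bay_3 between -0.005 and 0.005 m and z of board_a in the frame of bay_3 between -0.004 and 0.004 m and angle between board_a's own z axis and vertical below 0.08 rad and value of joint each of lever_3l, lever_3r below 0.15 rad and horizontal distance between iso_c_tip and bay_3 above 0.165 m)) and ((x of board_b in the frame of bay_1 between -0.0045 and 0.005 m and y of board_b in the frame of bay_1 between -0.005 and 0.005 m and z of board_b in the frame of bay_1 between -0.004 and 0.004 m and angle between board_b's own z axis and vertical below 0.08 rad and value of joint each of lever_1l, lever_1r below 0.15 rad and horizontal distance between iso_c_tip and bay_1 above 0.165 m) or (x of board_b in the frame of bay_2 between -0.0045 and 0.005 m and y of board_b in the frame of bay_2 between -0.005 and 0.005 m and z of board_b in the frame of bay_2 between -0.004 and 0.004 m and angle between board_b's own z axis and vertical below 0.08 rad and value of joint each of lever_2l, lever_2r below 0.15 rad and horizontal distance between iso_c_tip and bay_2 above 0.165 m) or (x of board_b in the frame of bay_3 between -0.0045 and 0.005 m and y of board_b in the frame of bay_3 between -0.005 and 0.005 m and z of board_b in the frame of bay_3 between -0.004 and 0.004 m and angle between board_b's own z axis and vertical below 0.08 rad and value of joint each of lever_3l, lever_3r below 0.15 rad and horizontal distance between iso_c_tip and bay_3 above 0.165 m)) and ((x of board_c in the frame of bay_1 between -0.0045 and 0.005 m and y of board_c in the frame of bay_1 between -0.005 and 0.005 m and z of board_c in the frame of bay_1 between -0.004 and 0.004 m and angle between board_c's own z axis and vertical below 0.08 rad and value of joint each of lever_1l, lever_1r below 0.15 rad and horizontal distance between iso_c_tip and bay_1 above 0.165 m) or (x of board_c in the frame of bay_2 between -0.0045 and 0.005 m and y of board_c in the frame of bay_2 between -0.005 and 0.005 m and z of board_c in the frame of bay_2 between -0.004 and 0.004 m and angle between board_c's own z axis and vertical below 0.08 rad and value of joint each of lever_2l, lever_2r below 0.15 rad and horizontal distance between iso_c_tip and bay_2 above 0.165 m) or (x of board_c in the frame of bay_3 between -0.0045 and 0.005 m and y of board_c in the frame of bay_3 between -0.005 and 0.005 m and z of board_c in the frame of bay_3 between -0.004 and 0.004 m and angle between board_c's own z axis and vertical below 0.08 rad and value of joint each of lever_3l, lever_3r below 0.15 rad and horizontal distance between iso_c_tip and bay_3 above 0.165 m))), for 0.2 s.
2. the round clear key is pressed fully down (value of joint key_clear above 0.005 m), for 0.05 s.
3. the square key of the isolated bay is pressed fully down, the clear key up again (((horizontal distance between iso_c_tip and bay_1 below 0.165 m and value of joint key_1 above 0.005 m) or (horizontal distance between iso_c_tip and bay_2 below 0.165 m and value of joint key_2 above 0.005 m) or (horizontal distance between iso_c_tip and bay_3 below 0.165 m and value of joint key_3 above 0.005 m)) and value of joint key_clear below 0.002 m), for 0.05 s.
4. the long run bar is pressed fully down, all other keys up (value of joint key_run above 0.005 m and value of joint each of key_1, key_2, key_3, key_clear below 0.002 m), for 0.05 s.
At the end, for the whole second after the job is handed in: Every board present lies flat at rest in its own live bay, front plate within 4.5 mm of fully home and centred within 5 mm, with both levers of that bay within 0.15 rad of closed; all keys are up again (presses count from 5 mm down) (all of step 1 and value of joint each of key_1, key_2, key_3, key_clear, key_run below 0.002 m and linear speed of each of board_a, board_b, board_c below 0.02 m/s); the robot touches nothing.
It fails at once if the square key of a live bay is pressed ((horizontal distance between iso_c_tip and bay_1 above 0.165 m and value of joint key_1 above 0.004 m) or (horizontal distance between iso_c_tip and bay_2 above 0.165 m and value of joint key_2 above 0.004 m) or (horizontal distance between iso_c_tip and bay_3 above 0.165 m and value of joint key_3 above 0.004 m)).
It fails at once if an isolator toggle is thrown over (x of any of iso_a_tip, iso_b_tip in the frame of bay_2 above 0.11 m or x of iso_c_tip in the frame of bay_2 below 0.11 m).
Of board_a, board_b, board_c only 1 to 2 are there at a start; the rules pass over those that are not, and their reading is None.
At some moment in a run one of board_a, board_b, board_c may be knocked a few centimetres aside while the robot is not near it.
Once in a run the grip may slacken for a moment while it holds something.
It also fails if it takes over 210 s, if anything falls off the work surface, if the arm or the gripper's body presses on something with over 40 N, if the wrist force passes 120 N, or if a joint passes its speed limit or range.

## Working session

There is one attempt and no reset: what is moved stays moved. The work goes in short steps, Python scripts to look and compute and a tool call to move; the robot and the scene stay as the last step left them, time stands still between calls to the robot, and variables do not carry over. Pictures are saved under pics/ and viewed, and the job is handed in when it is done.

Besides the shell and the picture viewer there is one more tool, called after ">>>" as name(argument=value, ...) on one line, values as JSON. arm_command: Moves the arm, as the interface text tells. Its arguments: {"type":"object","properties":{"steps":{"type":"array"}},"required":["steps"]}

```bash
ls; mkdir -p pics
python3 - <<'E'
from plant import readout, vision, arm
import cv2,numpy as np
print(readout.observe())
for n in ["side","top","wrist"]:
    im=vision.get_image(n); cv2.imwrite(f"pics/{n}0.png",im[:,:,::-1])
    c=vision.get_calibration(n); print(n,{k:np.round(v,4).tolist() if not isinstance(v,str) else v for k,v in c.items()})
E
```

```text
pics
{'clock': 0.0, 'joints': array([-1.37558602e+00,  3.13973269e-01,  4.49452829e-02,  1.30358616e+00,
       -2.60856714e-05,  1.43121023e+00]), 'joint_velocities': array([-1.07155841e-03,  1.07611141e-03,  6.70749513e-04,  1.97079993e-05,
        2.21549655e-03,  3.67135659e-04]), 'joint_torque': array([-2.46530954e-04, -4.80621386e+01,  2.98537910e+01,  1.92185445e-02,
       -7.34088894e-05,  1.48130734e-06]), 'ee_pos': array([ 188.82033703, -542.55987395,  230.41052373]), 'tool_rot': array([ 0.96033688,  1.35056192, -0.95830005]), 'contact_force': array([-0.38513153,  0.39189786, -0.01591883]), 'wrist_torque': array([0.005943  , 0.03824239, 0.01905077]), 'gripper_width': 0.9981740254127109}
side {'fx': 415.7672, 'fy': 415.7672, 'cx': 282.5829, 'cy': 209.0231, 'camera_from_world': [[-0.9322, -0.3617, 0.0107, 442.5374], [-0.2276, 0.563, -0.7945, 204.6063], [0.2813, -0.7431, -0.6072, 825.7378], [0.0, 0.0, 0.0, 1.0]]}
top {'fx': 461.4492, 'fy': 461.4492, 'cx': 276.7708, 'cy': 210.4675, 'camera_from_world': [[-0.0049, -1.0, 0.0054, -46.018], [-0.9867, 0.004, -0.1627, 508.0404], [0.1627, -0.0061, -0.9867, 980.9916], [0.0, 0.0, 0.0, 1.0]]}
wrist {'fx': 325.1923, 'fy': 325.1923, 'cx': 279.9819, 'cy': 208.1126, 'T_tool_cam': [[-0.0, -0.3155, 0.9489, -142.6239], [-0.0001, -0.9489, -0.3155, 81.504], [1.0, -0.0001, -0.0, 1.0731], [0.0, 0.0, 0.0, 1.0]]}
```

View pics/top0.png

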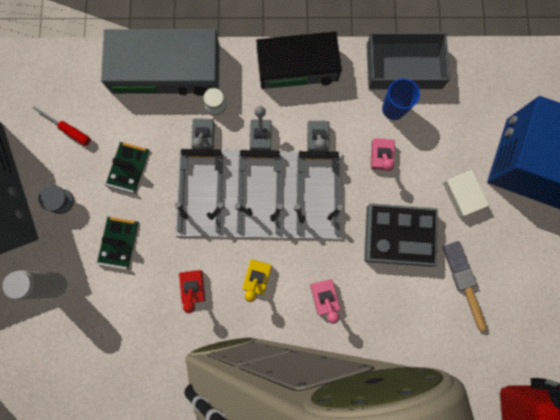

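View pics/side0.png

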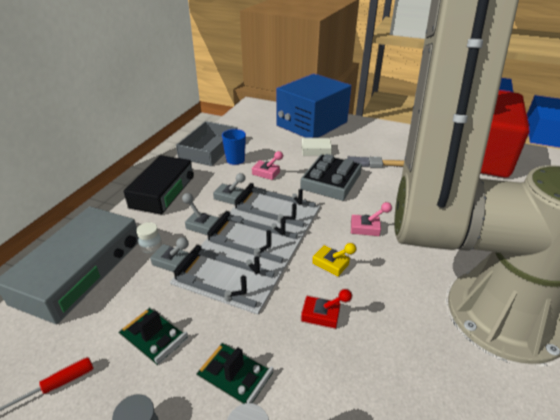

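View pics/wrist0.png

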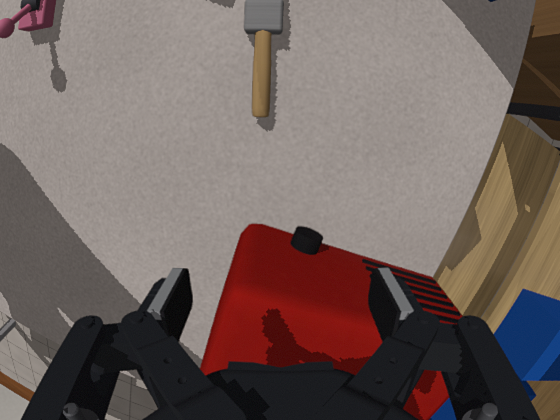

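The top view shows two boards at the left, around (128,167) and (118,243). The frame covers (177..343, 150..238) and the console is at (402,235). The middle toggle (260,112) seems to lean away. I'll zoom in next.

Run:
```python
import cv2
im=cv2.imread("pics/top0.png")
cv2.imwrite("pics/t0a.png",cv2.resize(im[100:250,165:355],None,fx=4,fy=4,interpolation=cv2.INTER_CUBIC))
cv2.imwrite("pics/t0b.png",cv2.resize(im[130:280,85:235],None,fx=4,fy=4,interpolation=cv2.INTER_CUBIC))
cv2.imwrite("pics/t0c.png",cv2.resize(im[190:280,350:450],None,fx=6,fy=6,interpolation=cv2.INTER_CUBIC))
```

```text
(no output)
```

View pics/t0a.png

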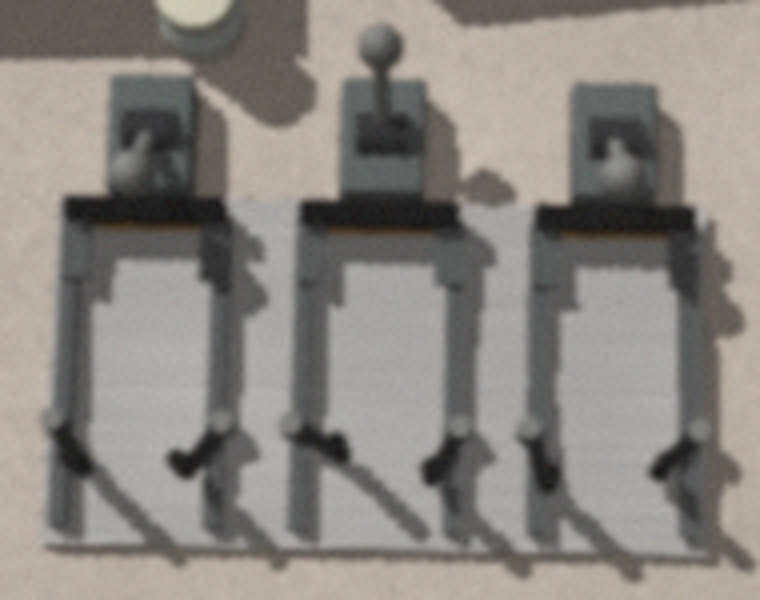

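View pics/t0b.png

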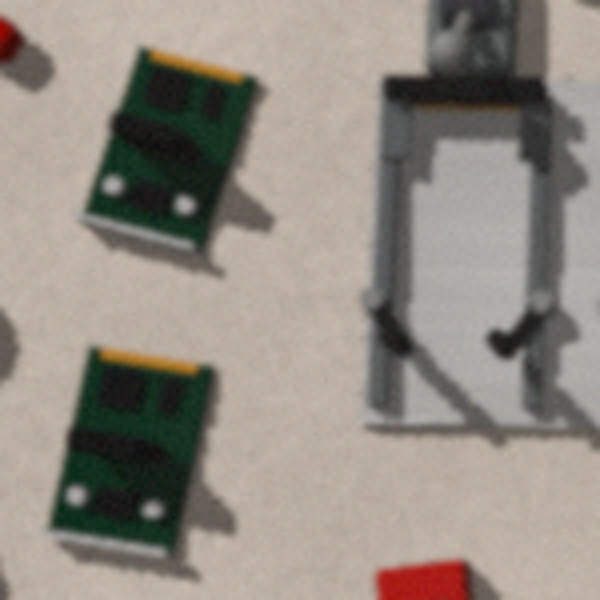

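View pics/t0c.png

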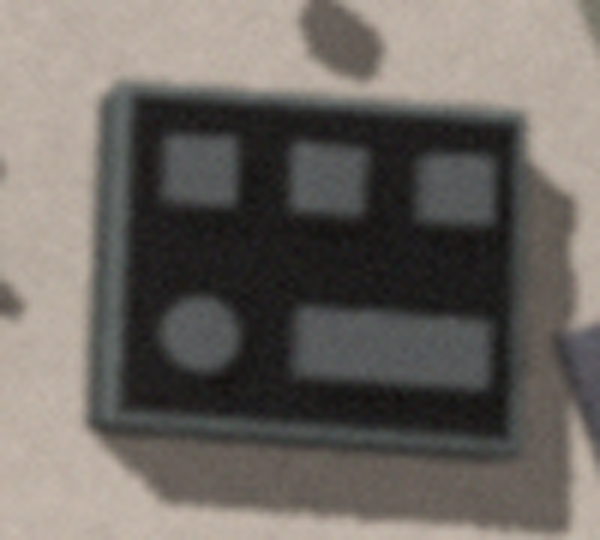

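```bash
cat > h.py <<'E'
import numpy as np,cv2
from scipy.spatial.transform import Rotation as R
from plant import readout, vision, arm
def ray(n,uv,pose=None):
    c=vision.get_calibration(n); uv=np.atleast_2d(np.array(uv,float))
    a=(uv[:,0]-c['cx'])/c['fx']; b=(uv[:,1]-c['cy'])/c['fy']
    if 'T_tool_cam' in c:
        r=np.hypot(a,b); s=np.where(r>1e-9,np.sin(r)/np.maximum(r,1e-9),1)
        d=np.c_[a*s,b*s,np.cos(r)]
        T=np.eye(4); T[:3,:3]=R.from_rotvec(pose[1]).as_matrix(); T[:3,3]=pose[0]
        W=T@np.array(c['T_tool_cam'])
    else:
        d=np.c_[a,b,np.ones_like(a)]; W=np.linalg.inv(np.array(c['camera_from_world']))
    return W[:3,3], d@W[:3,:3].T
def plane(n,uv,z,pose=None):
    o,d=ray(n,uv,pose); return o+d*((z-o[2])/d[:,2])[:,None]
def proj(n,P,pose=None):
    c=vision.get_calibration(n); P=np.atleast_2d(np.array(P,float))
    if 'T_tool_cam' in c:
        T=np.eye(4); T[:3,:3]=R.from_rotvec(pose[1]).as_matrix(); T[:3,3]=pose[0]
        M=np.linalg.inv(T@np.array(c['T_tool_cam']))
        p=P@M[:3,:3].T+M[:3,3]; rr=np.hypot(p[:,0],p[:,1]); th=np.arctan2(rr,p[:,2])
        k=th/np.maximum(rr,1e-9); return np.c_[c['fx']*p[:,0]*k+c['cx'],c['fy']*p[:,1]*k+c['cy']]
    M=np.array(c['camera_from_world']); p=P@M[:3,:3].T+M[:3,3]
    return np.c_[c['fx']*p[:,0]/p[:,2]+c['cx'],c['fy']*p[:,1]/p[:,2]+c['cy']]
def pose():
    s=readout.observe(); return np.array(s['ee_pos']),np.array(s['tool_rot'])
def snap(n,f):
    p=pose(); im=vision.get_image(n)[:,:,::-1].copy(); cv2.imwrite('pics/'+f,im); return im,p
E
python3 - <<'E'
from h import *
np.set_printoptions(precision=1,suppress=True)
za=lambda L:np.array(L)/4+[165,100]
A=plane('top',za([[45,540],[712,555]]),8); print('base near',A,np.linalg.norm(A[0]-A[1]))
# connector front top edges? block ends (far top corners)
B=plane('top',za([[66,198],[226,202],[302,202],[458,207],[537,206],[695,210]]),34); print('blk far',B)
H=plane('top',za([[55,418],[221,422],[292,424],[460,425],[530,428],[699,428]]),28);print('hinge',H)
print('posts tops',plane('top',za([[85,464],[180,465],[338,449],[434,472],[548,478],[664,467]]),60))
print('iso tips',plane('top',za([[132,170],[380,45],[620,172]]),70))
zc=lambda L:np.array(L)/6+[350,190]
print('keys',plane('top',zc([[200,171],[328,180],[455,189],[199,335],[391,347]]),52))
zb=lambda L:np.array(L)/4+[85,130]
print('b1',plane('top',zb([[147,52],[257,80],[199,250],[82,217]]),6))
print('b2',plane('top',zb([[93,349],[214,368],[172,556],[50,532]]),6))
R0=R.from_rotvec(pose()[1]).as_matrix(); print(R0)
E
```

```text
base near [[ 457.9  179.7    8. ]
 [ 447.7 -198.5    8. ]] 378.3510343081166
blk far [[ 650.9  168.2   34. ]
 [ 648.2   77.    34. ]
 [ 648.1   33.7   34. ]
 [ 644.8  -55.2   34. ]
 [ 645.3 -100.3   34. ]
 [ 642.6 -190.4   34. ]]
hinge [[ 524.6  172.    28. ]
 [ 521.9   78.7   28. ]
 [ 520.6   38.8   28. ]
 [ 519.7  -55.7   28. ]
 [ 517.8  -95.1   28. ]
 [ 517.4 -190.2   28. ]]
posts tops [[ 493.4  148.3   60. ]
 [ 492.7   96.8   60. ]
 [ 501.1   11.1   60. ]
 [ 488.3  -41.    60. ]
 [ 484.7 -102.8   60. ]
 [ 490.5 -165.9   60. ]]
iso tips [[ 655.8  124.9   70. ]
 [ 727.9  -11.8   70. ]
 [ 653.8 -144.3   70. ]]
keys [[ 487.4 -281.5   52. ]
 [ 483.9 -328.2   52. ]
 [ 480.3 -374.4   52. ]
 [ 427.5 -278.6   52. ]
 [ 422.8 -347.9   52. ]]
b1 [[675.7 314.5   6. ]
 [658.4 249.4   6. ]
 [557.  278.7   6. ]
 [576.7 347.1   6. ]]
b2 [[499.6 336.6   6. ]
 [488.3 267.1   6. ]
 [381.9 286.    6. ]
 [395.7 355.    6. ]]
[[-0.   0.9  0.3]
 [ 0.   0.3 -0.9]
 [-1.   0.  -0. ]]
```

The middle bay is isolated: its toggle tip is at about bay x +147, while the other two are near +72. The two boards therefore go to bays 1 and 3. The frame origin is about (581,-10) with yaw -0.023. I'll hover over the frame and look closer.

```bash
cat >> h.py <<'E'
O=np.array([581.,-10.]); PSI=-0.023
def yaw(rv): 
    m=R.from_rotvec(rv).as_matrix(); return np.arctan2(m[1,1],m[0,1])
def bay(i,x,y,z=0):
    y=y+{1:135,2:0,3:-135}[i]; c,s=np.cos(PSI),np.sin(PSI)
    return np.array([O[0]+c*x-s*y,O[1]+s*x+c*y,z])
def inbay(i,P):
    c,s=np.cos(PSI),np.sin(PSI); d=np.array(P)[:2]-O
    return np.array([c*d[0]+s*d[1],-s*d[0]+c*d[1]-{1:135,2:0,3:-135}[i]])
def delta(target,phi=None):
    p,rv=pose(); m=R.from_rotvec(rv).as_matrix(); f=yaw(rv)
    print('at',np.round(p,1),'yaw',round(f,4),'tilt',np.round(np.degrees(m[2,:3]+[1,0,0]),2))
    if phi is not None: print('turn x deg',np.round(-np.degrees(phi-f),2))
    ph=f if phi is None else phi
    d=np.array(target)-p; c,s=np.cos(ph),np.sin(ph)
    print('shift cm (tool axes after turn)',np.round(np.array([-d[2],c*d[0]+s*d[1],s*d[0]-c*d[1]])/10,2))
E
python3 - <<'E'
from h import *
print(readout.observe()['joints'])
delta([440,-10,230],-0.023)
E
```

```text
[-1.37559209e+00  3.13857045e-01  4.52277998e-02  1.30363165e+00
  1.16540819e-05  1.43117936e+00]
at [ 188.9 -542.7  230.6] yaw 0.3348 tilt [ 0.    0.01 -0.08]
turn x deg 20.5
shift cm (tool axes after turn) [  0.06  23.88 -53.83]
```

>>> arm_command(steps=[[[-7.1,0,0],[-1.5,0,0],-1],[[-7.1,0,0],[-1.5,0,0],-1],[[-7.1,0,0],[-1.5,0,0],-1],[[-7.1,0,0],[-1.5,0,0],-1],[[-7.1,0,0],[0,0,0],-1],[[-7.1,0,0],[0,0,0],-1],[[-7.1,0,0],[0,0,0],-1],[[-7.1,0,0],[0,0,0],-1]])

```text
clock: 0.82
ee_pos: [188.9, -543.0, 291.1]
tool_rot: [0.188, 1.563, -0.187]
contact_force: [0.8, -1.4, 0.3]
gripper_width: 0.998
```

>>> arm_command(steps=[[[-7.1,0,0],[0,0,0],-1],[[-7.1,0,0],[0,0,0],-1],[[-7.1,0,0],[0,0,0],-1],[[-7.1,0,0],[0,0,0],-1],[[-7.1,0,0],[0,0,0],-1],[[-7.1,0,0],[0,0,0],-1],[[-7.1,0,0],[0,0,0],-1],[[-7.1,0,0],[0,0,0],-1]])

```text
clock: 1.48
ee_pos: [188.9, -542.9, 290.9]
tool_rot: [-0.588, 1.489, 0.589]
contact_force: [-0.9, 0.5, -1.1]
gripper_width: 0.999
```

>>> arm_command(steps=[[[-7.1,0,0],[0,0,0],1],[[-7.1,0,0],[0,0,0],1],[[-7.1,0,0],[0,0,0],1],[[-7.1,0,0],[0,0,0],1],[[-7.1,0,0],[0,0,0],1],[[-7.1,0,0],[0,0,0],1],[[-3.3,0,0],[0,0,0],1]])

```text
clock: 2.07
ee_pos: [188.9, -542.9, 290.9]
tool_rot: [-1.196, 1.217, 1.197]
contact_force: [-0.1, -0.6, 1.0]
gripper_width: 0.007
```

Run:
```python
from h import *
delta([440,-10,250],np.pi-0.023)
```

```text
at [ 188.9 -542.9  290.9] yaw 3.1243 tilt [0.   0.01 0.04]
turn x deg 0.32
shift cm (tool axes after turn) [  4.09 -23.88  53.85]
```

>>> arm_command(steps=[[[0.3,0,0],[0,-1.6,3.6],1],[[0,0,0],[0,-1.6,3.6],1],[[0,0,0],[0,-1.6,3.6],1],[[0,0,0],[0,-1.6,3.6],1],[[0,0,0],[0,-1.6,3.6],1],[[0,0,0],[0,-1.6,3.6],1],[[0,0,0],[0,-1.6,3.6],1],[[0,0,0],[0,-1.6,3.6],1]])

```text
clock: 2.73
ee_pos: [325.0, -256.9, 291.2]
tool_rot: [-1.188, 1.223, 1.188]
contact_force: [1.1, 0.3, 0.2]
gripper_width: -0.002
```

>>> arm_command(steps=[[[0,0,0],[0.5,-1.6,3.6],1],[[0,0,0],[0.5,-1.6,3.6],1],[[0,0,0],[0.5,-1.6,3.6],1],[[0,0,0],[0.5,-1.6,3.6],1],[[0,0,0],[0.5,-1.6,3.6],1],[[0,0,0],[0.5,-1.6,3.6],1],[[0,0,0],[1,-1.6,3.6],1],[[0,0,0],[0,0,0],1]])

```text
clock: 3.4
ee_pos: [444.8, -4.3, 249.6]
tool_rot: [-1.192, 1.218, 1.196]
contact_force: [-0.7, -0.4, 0.6]
gripper_width: 0.001
```

Run:
```python
from h import *
im,p=snap('wrist','w1.png'); delta([440,-10,250],np.pi-0.023); print(readout.observe()['joints'])
```

```text
at [443.9  -6.6 250.1] yaw 3.1203 tilt [0.   0.12 0.04]
turn x deg 0.1
shift cm (tool axes after turn) [ 0.01  0.39 -0.35]
[-1.96307205e-01  5.55783762e-02 -2.25439944e-01  1.29195185e+00
  2.94950509e-04 -1.75034234e-01]
```

View pics/w1.png

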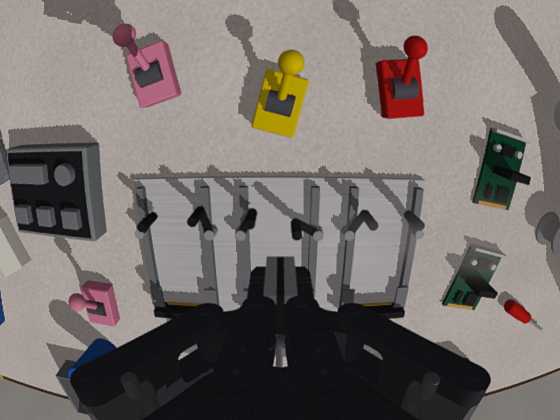

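```bash
cat >> h.py <<'E'
def overlay(im,n,pts,p=None,col=(0,0,255)):
    for u,v in proj(n,pts,p): cv2.drawMarker(im,(int(round(u)),int(round(v))),col,cv2.MARKER_CROSS,5,1)
E
python3 - <<'E'
from h import *
im,p=snap('wrist','w2.png')
P=[bay(b,-61,y,24) for b in(1,2,3) for y in(48,-48)]
overlay(im,'wrist',P,p)
overlay(im,'wrist',[bay(2,-129,190,8),bay(2,-129,-190,8)],p,(255,0,0))
overlay(im,'wrist',[bay(b,x,y,19) for b in(1,2,3) for y in(38.5,-38.5) for x in (-120,-90)],p,(0,255,0))
cv2.imwrite('pics/w2o.png',cv2.resize(im[150:320,120:440],None,fx=2.4,fy=2.4,interpolation=cv2.INTER_CUBIC))
E
```

```text
(no output)
```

View pics/w2o.png

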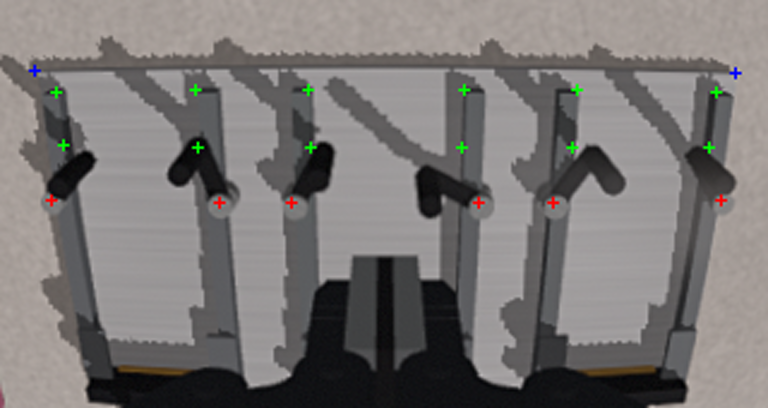

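The projected hinges, walls and corners match the picture to within about 2 mm. Next I open the bay 1 levers.

Run:
```python
from h import *
delta(bay(1,-55,0,35),np.pi-0.023)
```

```text
at [443.6  -8.3 250.5] yaw 3.1177 tilt [ 0.   0.1 -0. ]
turn x deg -0.05
shift cm (tool axes after turn) [21.55 -8.24 13.65]
```

>>> arm_command(steps=[[[0,0,0],[2,-1.65,2.73],1],[[0,0,0],[2,-1.65,2.73],1],[[0,0,0],[2,-1.65,2.73],1],[[0,0,0],[2,-1.65,2.73],1],[[0,0,0],[2,-1.64,2.73],1],[[0,0,0],[3.8,0,0],1],[[0,0,0],[3.8,0,0],1],[[0,0,0],[2,0,0],1]])

```text
clock: 4.17
ee_pos: [528.1, 122.6, 51.5]
tool_rot: [-1.186, 1.227, 1.19]
contact_force: [-0.8, -0.1, -0.9]
gripper_width: 0.001
```

>>> arm_command(steps=[[[0,0,0],[1.9,0,0],1],[[0,0,0],[0,0,0],1],[[0,0,0],[0,0,0],1]])

```text
clock: 4.42
ee_pos: [529.4, 122.5, 35.8]
tool_rot: [-1.186, 1.226, 1.188]
contact_force: [0.7, -0.6, 0.8]
gripper_width: -0.0
```

Run:
```python
from h import *
delta(bay(1,-86,0,35),np.pi-0.023); print(inbay(1,pose()[0]))
im,p=snap('wrist','w3.png')
cv2.imwrite('pics/w3o.png',cv2.resize(im[100:420,120:440],None,fx=1.8,fy=1.8))
```

```text
at [529.4 122.5  35.8] yaw 3.1111 tilt [ 0.    0.14 -0.03]
turn x deg -0.43
shift cm (tool axes after turn) [0.08 3.13 0.37]
[-54.66682109  -3.71551621]
```

View pics/w3o.png

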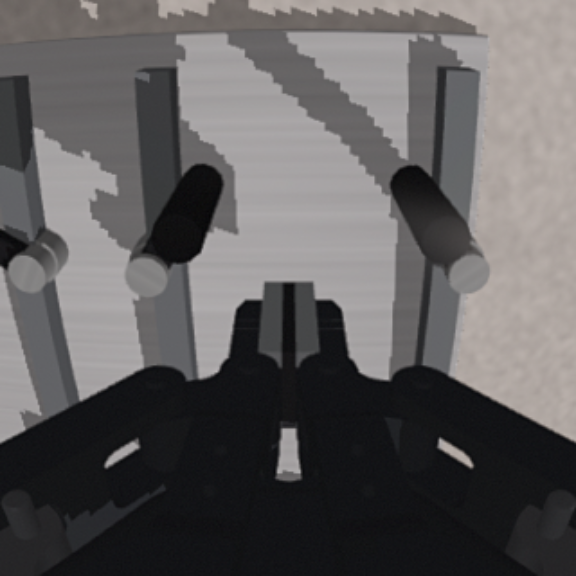

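Closed fingers sit between the two posts, with the 1r post to the left (base about (185,240) in the zoom) and the 1l post to the right (about (430,235)). Now pull back and sweep +y, then -y.

>>> arm_command(steps=[[[-0.4,0,0],[0,1.6,0.2],1],[[0,0,0],[0,1.5,0.2],1],[[0,0,0],[0,0,0.8],1],[[0,0,0],[0,0.1,0.8],1],[[0,0,0],[0,0.1,0.7],1],[[0,0,0],[0,0.1,0.6],1],[[0,0,0],[0,0,0],1],[[0,0,0],[0,0,0],1]])

```text
clock: 5.13
ee_pos: [498.1, 158.1, 37.3]
tool_rot: [-1.195, 1.217, 1.192]
contact_force: [-1.2, -1.5, 1.2]
gripper_width: -0.002
```

Run:
```python
from h import *
print(inbay(1,pose()[0]))
im,p=snap('wrist','w4.png')
cv2.imwrite('pics/w4o.png',cv2.resize(im[100:420,120:440],None,fx=1.8,fy=1.8))
```

```text
[-86.6996426   31.17797683]
```

View pics/w4o.png

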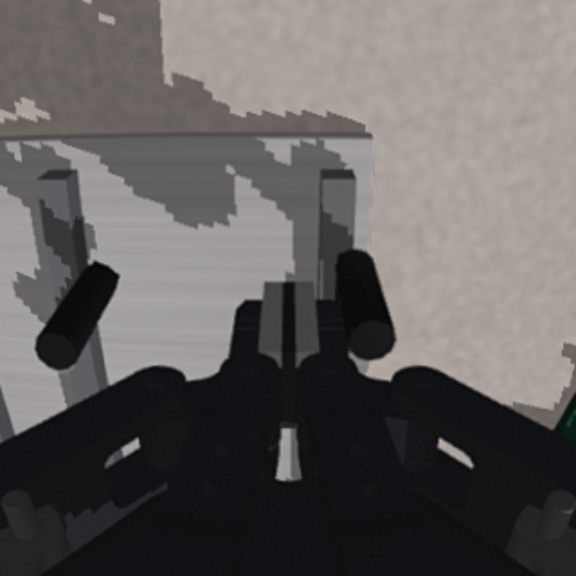

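1l is now swung out and its post is just right of the fingers. Now sweep to the other side for 1r.

>>> arm_command(steps=[[[0,0,0],[0,0,-2],1],[[0,0,0],[0,0,-1.2],1],[[0,0,0],[0,0,-0.8],1],[[0,0,0],[0,0,-0.8],1],[[0,0,0],[0,0,-0.7],1],[[0,0,0],[0,0,-0.6],1],[[0,0,0],[0,0,0],1],[[0,0,0],[0,0,0],1]])

```text
clock: 5.85
ee_pos: [494.0, 98.0, 36.0]
tool_rot: [-1.189, 1.219, 1.197]
contact_force: [-3.7, 5.9, 1.5]
gripper_width: -0.004
```

Run:
```python
from h import *
print(inbay(1,pose()[0]))
delta(bay(1,-86,0,120),np.pi-0.023)
```

```text
[-89.5038686 -29.0372894]
at [494.  98.  36.] yaw 3.12 tilt [0.   0.17 0.22]
turn x deg 0.08
shift cm (tool axes after turn) [-8.4  -0.35  2.9 ]
```

>>> arm_command(steps=[[[0,0,0],[0,0,2],1],[[0,0,0],[-1,-0.3,0.9],1],[[0,0,0],[-3.5,0,0],1],[[0,0,0],[-3.8,0,0],1],[[0,0,0],[0,2,0],1],[[0,0,0],[0,2,0],1],[[0,0,0],[0,0,0],1]])

```text
clock: 6.43
ee_pos: [456.5, 126.7, 120.1]
tool_rot: [-1.193, 1.22, 1.195]
contact_force: [-0.5, -0.0, -0.7]
gripper_width: 0.0
```

Run:
```python
from h import *
im,p=snap('wrist','w5.png')
print(inbay(1,p[0]))
for b in(1,3):
  for s in(1,-1):
    for th in (1.5,1.65):
      overlay(im,'wrist',[bay(b,-61-33*np.sin(th),s*(48-33*np.cos(th)),z) for z in(24,64)],p,(0,0,255) if th<1.6 else (0,255,0))
cv2.imwrite('pics/w5o.png',cv2.resize(im[100:400,100:500],None,fx=2,fy=2))
delta(bay(3,-55,0,110),np.pi-0.023)
```

```text
[-127.62065857   -1.23980477]
at [458.2 126.6 119.9] yaw 3.1202 tilt [ 0.   -0.02  0.02]
turn x deg 0.09
shift cm (tool axes after turn) [  0.99  -7.09 -26.87]
```

View pics/w5o.png

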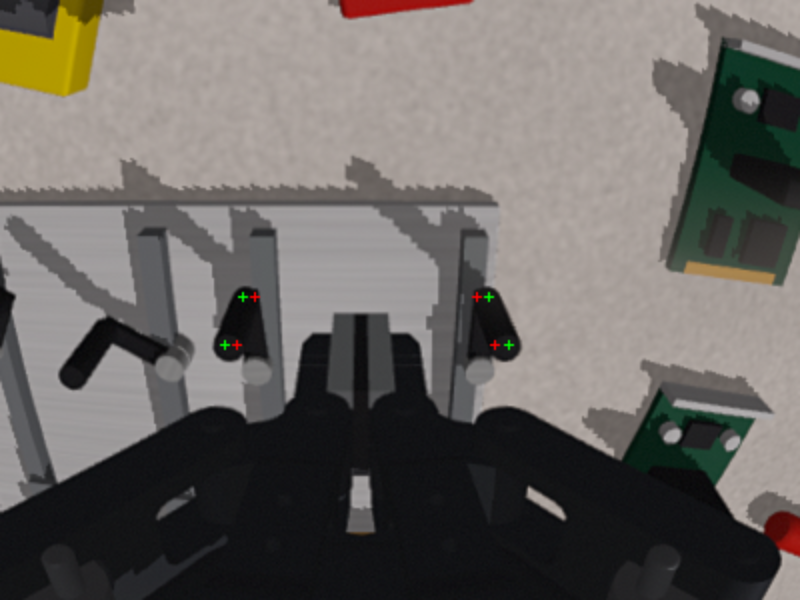

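Both bay 1 levers are open: the posts lie on the green 1.65 marks. Now bay 3.

>>> arm_command(steps=[[[0,0,0],[0,-1.02,-3.84],1],[[0,0,0],[0,-1.02,-3.84],1],[[0,0,0],[0,-1.01,-3.84],1],[[0,0,0],[0,-1.01,-3.84],1],[[0,0,0],[0,-1.01,-3.84],1],[[0,0,0],[0,-1.01,-3.84],1],[[0,0,0],[0,-1.01,-3.84],1],[[0,0,0],[0,0,0],1]])

```text
clock: 7.15
ee_pos: [527.7, -151.4, 119.4]
tool_rot: [-1.193, 1.222, 1.183]
contact_force: [0.4, 0.1, -0.6]
gripper_width: 0.002
```

Run:
```python
from h import *
delta(bay(3,-55,0,36),np.pi-0.023)
```

```text
at [ 527.7 -151.4  119.4] yaw 3.1131 tilt [ 0.   -0.26 -0.23]
turn x deg -0.31
shift cm (tool axes after turn) [8.34 0.5  0.76]
```

>>> arm_command(steps=[[[0,0,0],[0,0.3,0.6],1],[[0,0,0],[4,0,0],1],[[0,0,0],[4,0,0],1],[[0,0,0],[0.3,0,0],1],[[0,0,0],[0,1.6,0],1],[[0,0,0],[0,1.4,0],1],[[0,0,0],[0,0,0],1]])

```text
clock: 7.73
ee_pos: [488.8, -135.1, 36.7]
tool_rot: [-1.191, 1.22, 1.197]
contact_force: [-0.9, 0.8, -0.4]
gripper_width: 0.001
```

Run:
```python
from h import *
print(inbay(3,pose()[0])); delta(bay(3,-88,30.5,36),np.pi-0.023)
```

```text
[-89.31349572   7.83127555]
at [ 488.8 -135.1   36.7] yaw 3.1211 tilt [0.   0.2  0.08]
turn x deg 0.14
shift cm (tool axes after turn) [ 0.07 -0.13  2.27]
```

>>> arm_command(steps=[[[0,0,0],[0,-0.1,0.9],1],[[0,0,0],[0,0,0.7],1],[[0,0,0],[0,0,0.6],1],[[0,0,0],[0,0,0],1],[[0,0,0],[0,0,-2.2],1],[[0,0,0],[0,0,-1.0],1],[[0,0,0],[0,0,-0.8],1],[[0,0,0],[0,0,-0.7],1]])

```text
clock: 8.4
ee_pos: [488.2, -158.3, 35.1]
tool_rot: [-1.185, 1.218, 1.203]
contact_force: [-8.1, 9.1, 2.3]
gripper_width: -0.001
```

>>> arm_command(steps=[[[0,0,0],[0,0,-0.7],1],[[0,0,0],[0,0,-0.6],1],[[0,0,0],[0,0,0],1],[[0,0,0],[0,0,0],1]])

```text
clock: 8.73
ee_pos: [488.9, -171.9, 34.9]
tool_rot: [-1.186, 1.218, 1.2]
contact_force: [-3.7, 7.2, 0.7]
gripper_width: 0.002
```

Run:
```python
from h import *
print(inbay(3,pose()[0])); delta(bay(3,-88,-30.5,36),np.pi-0.023)
```

```text
[-88.30417927 -29.00171706]
at [ 488.9 -171.9   34.9] yaw 3.1202 tilt [0.   0.29 0.37]
turn x deg 0.09
shift cm (tool axes after turn) [-0.11 -0.03 -0.15]
```

>>> arm_command(steps=[[[0,0,0],[0,0,2],-1],[[0,0,0],[-1,0,0.9],1],[[0,0,0],[-3.8,0,0],1],[[0,0,0],[-3.8,0,0],1],[[0,0,0],[-3,2,0],1],[[0,0,0],[-3,2,0],1],[[0,0,0],[0,0,0],1],[[0,0,0],[0,0,0],1]])

```text
clock: 9.4
ee_pos: [453.5, -145.6, 185.4]
tool_rot: [-1.198, 1.217, 1.188]
contact_force: [0.3, -0.2, -0.8]
gripper_width: -0.002
```

Run:
```python
from h import *
im,p=snap('wrist','w6.png')
print(inbay(3,p[0]))
for b in(1,3):
  for s in(1,-1):
    for th in (1.5,1.65):
      overlay(im,'wrist',[bay(b,-61-33*np.sin(th),s*(48-33*np.cos(th)),z) for z in(24,64)],p,(0,0,255) if th<1.6 else (0,255,0))
cv2.imwrite('pics/w6o.png',cv2.resize(im[100:400,100:500],None,fx=2,fy=2))
delta([420,280,200],np.pi-0.023)
```

```text
[-124.377412     -3.47169638]
at [ 453.1 -145.2  183.8] yaw 3.1203 tilt [ 0.   -0.19 -0.07]
turn x deg 0.1
shift cm (tool axes after turn) [-1.62  4.29 42.44]
```

View pics/w6o.png

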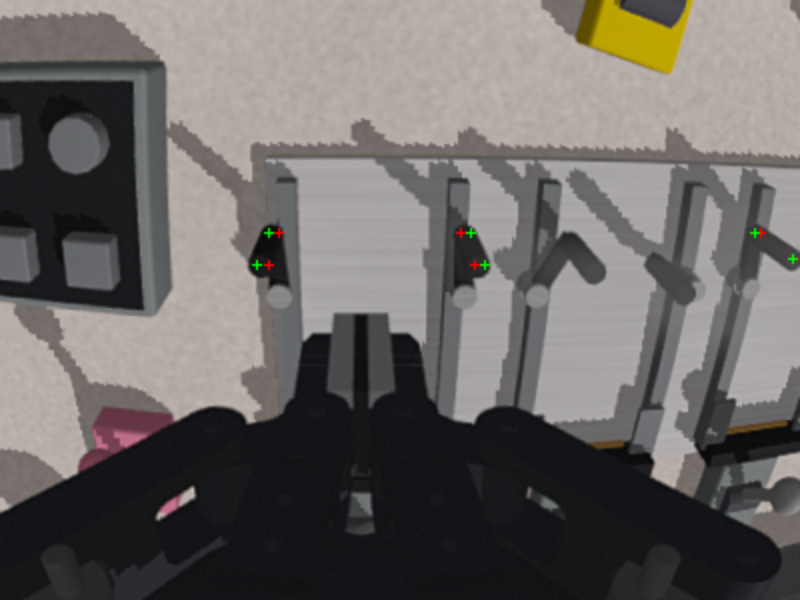

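All four levers are open. Move over to the boards.

>>> arm_command(steps=[[[0,0,0],[-0.2,0.4,3.86],-1],[[0,0,0],[-0.2,0.4,3.86],-1],[[0,0,0],[-0.2,0.4,3.86],-1],[[0,0,0],[-0.2,0.4,3.86],-1],[[0,0,0],[-0.2,0.4,3.86],-1],[[0,0,0],[-0.2,0.4,3.86],-1],[[0,0,0],[-0.2,0.4,3.86],-1],[[0,0,0],[-0.2,0.4,3.86],-1]])

```text
clock: 10.12
ee_pos: [426.1, 166.5, 197.2]
tool_rot: [-1.193, 1.221, 1.195]
contact_force: [0.7, 0.7, 0.3]
gripper_width: 0.999
```

>>> arm_command(steps=[[[0,0,0],[0,0.4,3.86],-1],[[0,0,0],[0,0.4,3.86],-1],[[0,0,0],[0,0.3,3.86],-1],[[0,0,0],[0,0,0],-1],[[0,0,0],[0,0,0],-1]])

```text
clock: 10.53
ee_pos: [417.4, 282.5, 196.6]
tool_rot: [-1.197, 1.22, 1.198]
contact_force: [-0.1, -0.1, -0.2]
gripper_width: 1.004
```

Run:
```python
from h import *
im,p=snap('wrist','w7.png')
print(p, readout.observe()['joints'])
```

```text
(array([417.36356892, 282.50650994, 196.59268546]), array([-1.19669561,  1.21959674,  1.19822516])) [ 4.33161346e-01  1.91144064e-01 -2.00221828e-01  1.18231841e+00
 -3.10299973e-04  4.51939857e-01]
```

View pics/w7.png

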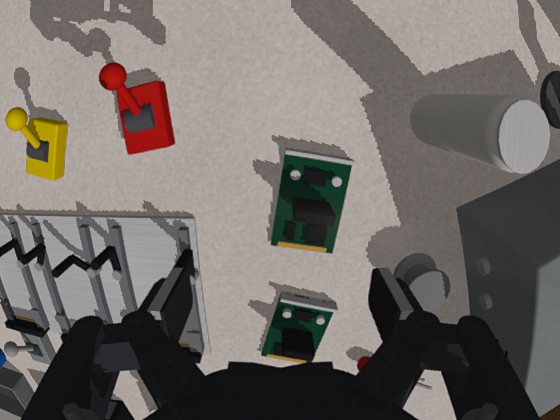

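Run:
```python
import cv2
im=cv2.imread('pics/w7.png')
cv2.imwrite('pics/w7z.png',cv2.resize(im[140:265,250:370],None,fx=5,fy=4.8,interpolation=cv2.INTER_CUBIC))
```

```text
(no output)
```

View pics/w7z.png

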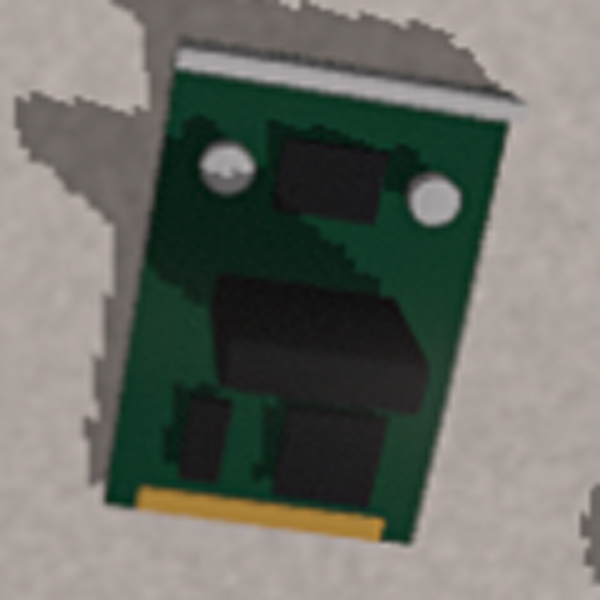

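```bash
cat >> h.py <<'E'
def board(n,front,cont,p=None):
    F=plane(n,front,18,p); C=plane(n,cont,6,p)
    c=(F.mean(0)+C.mean(0))/2; d=C.mean(0)-F.mean(0); e=(F[0]-F[1])+(C[0]-C[1])
    print('centre',np.round(c[:2],1),'len',np.hypot(*d[:2]).round(1),'widths',np.linalg.norm(F[0]-F[1]).round(1),np.linalg.norm(C[0]-C[1]).round(1),'yaw len',np.arctan2(d[1],d[0]).round(4))
    for w in (F,C):
        v=w[1]-w[0]; print('edge yaw',(np.arctan2(-v[0],v[1])).round(4))
    return c[:2]
E
python3 - <<'E'
from h import *
im=cv2.imread('pics/w7.png')
p=(np.array([417.36,282.51,196.59]),np.array([-1.19669561,1.21959674,1.19822516]))
z=lambda L:np.array(L)/[5,4.8]+[250,140]
c=board('wrist',z([[180,48],[525,104]]),z([[105,502],[411,545]]),p)
zb=lambda L:np.array(L)/4+[85,130]
board('top',zb([[199,247],[82,217]]),zb([[257,80],[147,52]]))
board('top',zb([[172,554],[50,531]]),zb([[214,368],[93,349]]))
print(plane('wrist',z([[322,300]]),52,p), 'tab top centre')
E
```

```text
centre [443.  314.1] len 109.7 widths 71.2 71.2 yaw len -0.1648
edge yaw -0.1713
edge yaw -0.1825
centre [616.1 295.4] len 105.4 widths 69.8 67.4 yaw len -0.2583
edge yaw -0.257
edge yaw -0.2587
centre [441.5 309.1] len 105.9 widths 69.5 70.4 yaw len -0.1378
edge yaw -0.1883
edge yaw -0.1604
[[427.25840132 313.30008157  52.        ]] tab top centre
```

Run:
```python
from h import *
p=(np.array([417.36,282.51,196.59]),np.array([-1.19669561,1.21959674,1.19822516]))
z=lambda L:np.array(L)/[5,4.8]+[250,140]
print(plane('wrist',z([[325,378]]),52,p))
# board yaw -0.171 -> tool phi = pi-0.171
delta([443,313.5,120],np.pi-0.171)
```

```text
[[443.36888413 314.15140821  52.        ]]
at [417.5 281.1 196.8] yaw 3.1228 tilt [ 0.    0.14 -0.09]
turn x deg 8.72
shift cm (tool axes after turn) [ 7.68 -1.96  3.62]
```

>>> arm_command(steps=[[[4.4,0,0],[0,0,0],-1],[[4.3,0,0],[0,0,0],-1],[[0,0,0],[2.5,-1,1.8],-1],[[0,0,0],[2.5,-1,1.8],-1],[[0,0,0],[2.6,0,0],-1],[[0,0,0],[0,0,0],-1],[[0,0,0],[0,0,0],-1]])

```text
clock: 11.17
ee_pos: [442.9, 310.3, 120.6]
tool_rot: [-1.079, 1.293, 1.081]
contact_force: [0.7, -0.8, 0.5]
gripper_width: 1.003
```

Run:
```python
from h import *
im,p=snap('wrist','w8.png')
delta([443,313.5,20],np.pi-0.171)
```

```text
at [443.9 311.  122.2] yaw 2.9667 tilt [ 0.    0.09 -0.09]
turn x deg -0.22
shift cm (tool axes after turn) [10.22  0.13  0.23]
```

View pics/w8.png

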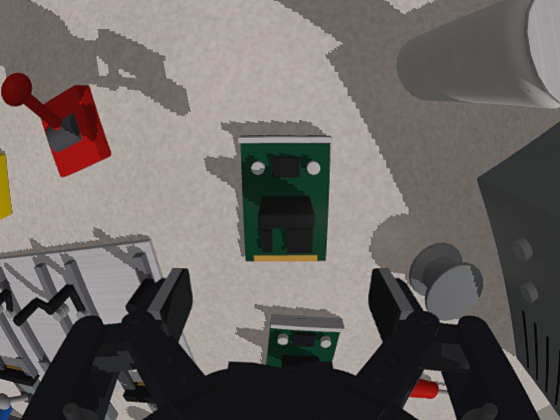

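The board is square to the jaws and centred, with the tab at (286,213). Descend and grip.

>>> arm_command(steps=[[[0,0,0],[3.5,0.1,0.2],-1],[[0,0,0],[3.5,0,0],-1],[[0,0,0],[2.7,0,0],-1],[[0,0,0],[0.5,0,0],-1],[[0,0,0],[0,0,0],1],[[0,0,0],[0,0,0],1],[[0,0,0],[0,0,0],1],[[0,0,0],[0,0,0],1]])

```text
clock: 11.88
ee_pos: [445.5, 315.2, 22.8]
tool_rot: [-1.081, 1.282, 1.079]
contact_force: [-3.5, -1.7, 52.5]
gripper_width: 0.46
```

>>> arm_command(steps=[[[0,0,0],[0,0,0],1],[[0,0,0],[0,0,0],1]])

```text
clock: 12.05
ee_pos: [445.6, 315.4, 23.0]
tool_rot: [-1.081, 1.281, 1.079]
contact_force: [0.0, -0.2, 6.5]
gripper_width: 0.455
```

Run:
```python
from h import *
delta([443,313.5,20],np.pi-0.171);print(readout.observe()['joints'])
```

```text
at [445.6 315.4  23. ] yaw 2.9684 tilt [ 0.   -0.24  0.14]
turn x deg -0.12
shift cm (tool axes after turn) [ 0.3   0.23 -0.23]
[ 4.69143611e-01  4.07592565e-01 -3.63562295e-01  7.94744106e-01
 -5.56385204e-04  6.42306304e-01]
```

>>> arm_command(steps=[[[0,0,0],[-1,0,0],1],[[0,0,0],[-2,0,0],1],[[0,0,0],[-3,0,0],1],[[0,0,0],[-3,0,0],1],[[0,0,0],[-1,0,0],1],[[0,0,0],[0,0,0],1]])

```text
clock: 12.55
ee_pos: [446.0, 315.9, 124.5]
tool_rot: [-1.081, 1.278, 1.078]
contact_force: [0.4, 0.4, -1.2]
gripper_width: 0.455
```

Run:
```python
from h import *
im,p=snap('wrist','w9.png'); snap('side','s9.png')
delta(bay(1,-66,0,120),np.pi-0.023)
```

```text
at [443.6 314.6 120.4] yaw 2.9686 tilt [ 0.   -0.04  0.02]
turn x deg -8.6
shift cm (tool axes after turn) [  0.04  -7.89 -18.63]
```

View pics/w9.png

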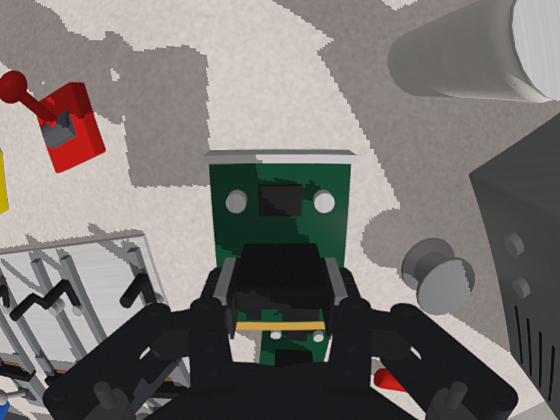

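View pics/s9.png

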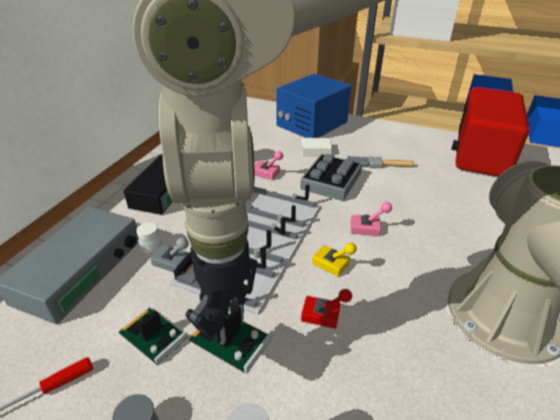

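The board is held level in the jaws with its front plate at (280,157). Carry it over bay 1.

>>> arm_command(steps=[[[-4.3,0,0],[0,0,0],1],[[-4.3,0,0],[0,0,0],1],[[0,0,0],[0,-1.6,-3.7],1],[[0,0,0],[0,-1.6,-3.7],1],[[0,0,0],[0,-1.6,-3.7],1],[[0,0,0],[0,-1.6,-3.7],1],[[0,0,0],[0,-1.5,-3.7],1],[[0,0,0],[0,0,0],1]])

```text
clock: 13.32
ee_pos: [519.8, 121.7, 118.1]
tool_rot: [-1.188, 1.227, 1.186]
contact_force: [0.4, 1.4, -0.4]
gripper_width: 0.457
```

>>> arm_command(steps=[[[0,0,0],[0,0,0],1],[[0,0,0],[0,0,0],1]])

```text
clock: 13.48
ee_pos: [516.9, 127.6, 118.5]
tool_rot: [-1.19, 1.223, 1.194]
contact_force: [-0.4, 0.3, -2.1]
gripper_width: 0.454
```

Run:
```python
from h import *
im,p=snap('wrist','w10.png')
delta(bay(1,-66,0,50),np.pi-0.023)
```

```text
at [516.9 128.3 118.8] yaw 3.119 tilt [ 0.    0.18 -0.  ]
turn x deg 0.03
shift cm (tool axes after turn) [ 6.88 -0.13 -0.18]
```

View pics/w10.png

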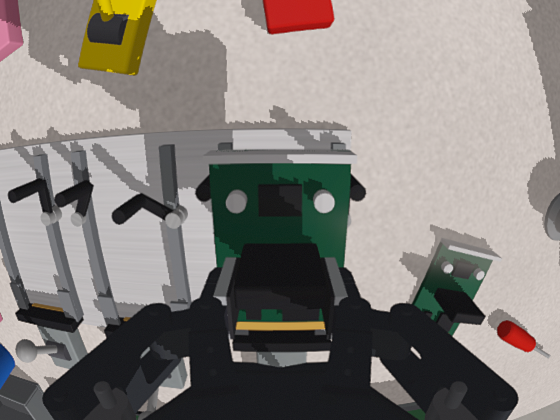

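>>> arm_command(steps=[[[0,0,0],[2.5,-0.1,-0.2],1],[[0,0,0],[2.5,0,0],1],[[0,0,0],[1.9,0,0],1],[[0,0,0],[0,0,0],1],[[0,0,0],[0,0,0],1]])

```text
clock: 13.95
ee_pos: [517.2, 127.0, 50.1]
tool_rot: [-1.193, 1.222, 1.197]
contact_force: [0.9, -0.7, -0.9]
gripper_width: 0.461
```

Run:
```python
from h import *
im,p=snap('wrist','w11.png')
delta(bay(1,-66,0,33),np.pi-0.023)
overlay(im,'wrist',[bay(1,x,y,19) for y in(38.5,-38.5) for x in (-120,-100,-80)],p,(0,255,0))
cv2.imwrite('pics/w11o.png',cv2.resize(im[110:290,160:400],None,fx=3.3,fy=3.3,interpolation=cv2.INTER_CUBIC))
```

```text
at [518.7 126.9  51.4] yaw 3.1206 tilt [ 0.    0.05 -0.  ]
turn x deg 0.12
shift cm (tool axes after turn) [ 1.84  0.06 -0.05]
```

View pics/w11o.png

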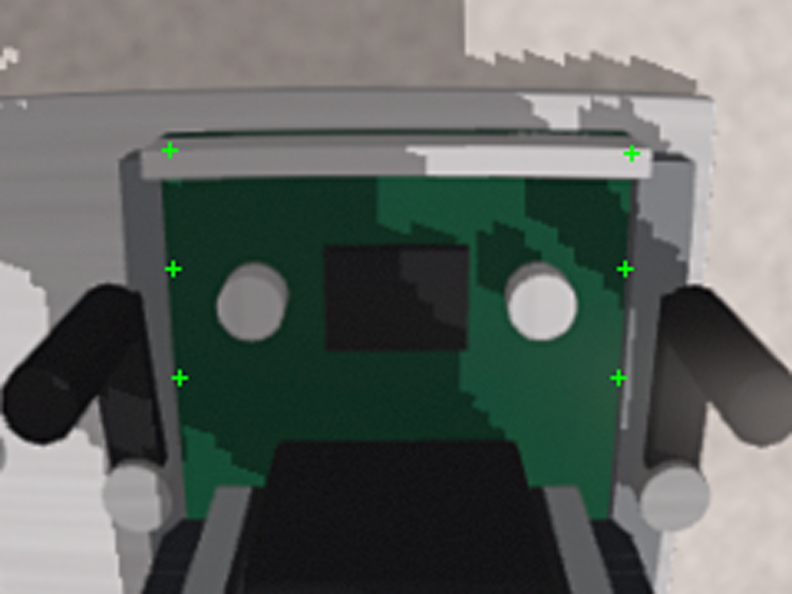

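The board is about 0.8 mm off the channel centre, within the play. Lower it in slowly.

>>> arm_command(steps=[[[0,0,0],[0.6,0.1,0.05],1],[[0,0,0],[0.5,0,0],1],[[0,0,0],[0.3,0,0],1],[[0,0,0],[0.2,0,0],1],[[0,0,0],[0,0,0],1],[[0,0,0],[0,0,0],1]])

```text
clock: 14.5
ee_pos: [518.2, 126.4, 35.3]
tool_rot: [-1.192, 1.22, 1.192]
contact_force: [-0.0, 0.8, -2.0]
gripper_width: 0.454
```

Run:
```python
from h import *
im,p=snap('wrist','w12.png')
delta(bay(1,-66,0,33),np.pi-0.023);print(inbay(1,p[0]),readout.observe()['contact_force'])
cv2.imwrite('pics/w12o.png',cv2.resize(im[110:290,160:400],None,fx=3.3,fy=3.3,interpolation=cv2.INTER_CUBIC))
```

```text
at [518.3 126.4  35.4] yaw 3.1185 tilt [0.   0.   0.02]
turn x deg -0.01
shift cm (tool axes after turn) [0.24 0.02 0.01]
[-65.87231928  -0.12655222] [-1.2033949   0.65835212 -1.7548881 ]
```

View pics/w12o.png

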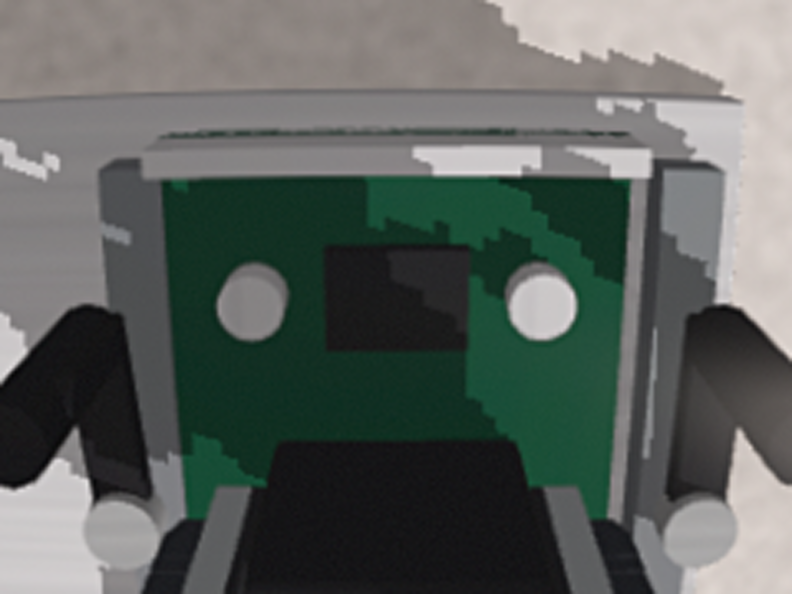

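In the channel, with 2-3 mm of play on the +y side. I'll nudge +1 mm, lower 2 mm and slide in.

>>> arm_command(steps=[[[0,0,0],[0.2,0,0.1],1],[[0,0,0],[0,-0.8,0],1],[[0,0,0],[0,-1,0],1],[[0,0,0],[0,-1,0],1],[[0,0,0],[0,-1,0],1],[[0,0,0],[0,0,0],1],[[0,0,0],[0,0,0],1]])

```text
clock: 15.13
ee_pos: [557.0, 126.3, 33.2]
tool_rot: [-1.192, 1.22, 1.192]
contact_force: [-0.1, -0.3, -0.4]
gripper_width: 0.456
```

Run:
```python
from h import *
im,p=snap('wrist','w13.png')
delta(bay(1,-8,0,33),np.pi-0.023);print(inbay(1,p[0]),readout.observe()['contact_force'],readout.observe()['gripper_width'])
cv2.imwrite('pics/w13o.png',cv2.resize(im[60:360,130:430],None,fx=2,fy=2,interpolation=cv2.INTER_CUBIC))
```

```text
at [556.1 126.3  33. ] yaw 3.1185 tilt [ 0.    0.04 -0.01]
turn x deg -0.01
shift cm (tool axes after turn) [ 0.   -2.   -0.07]
[-27.14197843   0.66340878] [-0.58710975  0.09810633 -1.22063009] 0.45371687907859926
```

View pics/w13o.png

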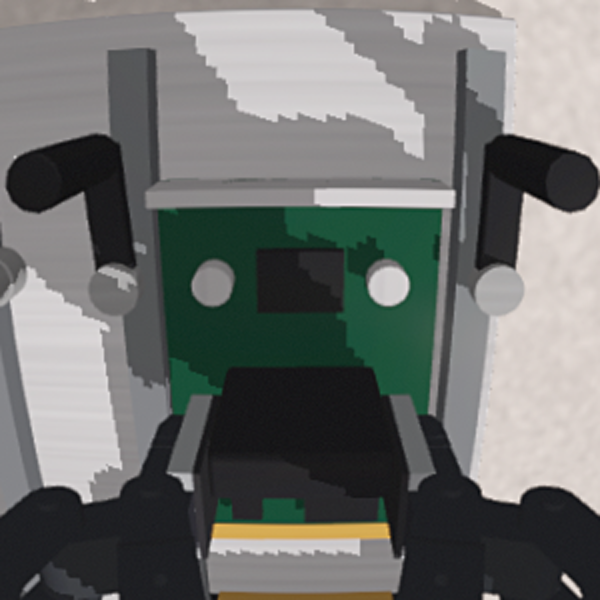

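>>> arm_command(steps=[[[0,0,0],[0,-0.8,0],1],[[0,0,0],[0,-0.7,0],1],[[0,0,0],[0,-0.5,0],1],[[0,0,0],[0,-0.3,0],1],[[0,0,0],[0,0,0],1],[[0,0,0],[0,0,0],1]])

```text
clock: 15.68
ee_pos: [579.4, 125.8, 33.2]
tool_rot: [-1.192, 1.22, 1.192]
contact_force: [0.5, 0.1, -0.9]
gripper_width: 0.457
```

Run:
```python
from h import *
im,p=snap('wrist','w14.png')
print(inbay(1,p[0]),p[0],readout.observe()['contact_force'],readout.observe()['gripper_width'])
cv2.imwrite('pics/w14o.png',cv2.resize(im[60:360,130:430],None,fx=2,fy=2,interpolation=cv2.INTER_CUBIC))
z=lambda L:np.array(L)/2+[130,60]
```

```text
[-4.74995137  0.77344815] [579.37381892 125.8467769   33.16792123] [-0.38783946 -0.40006592 -1.66061785] 0.45613977070168626
```

View pics/w14o.png

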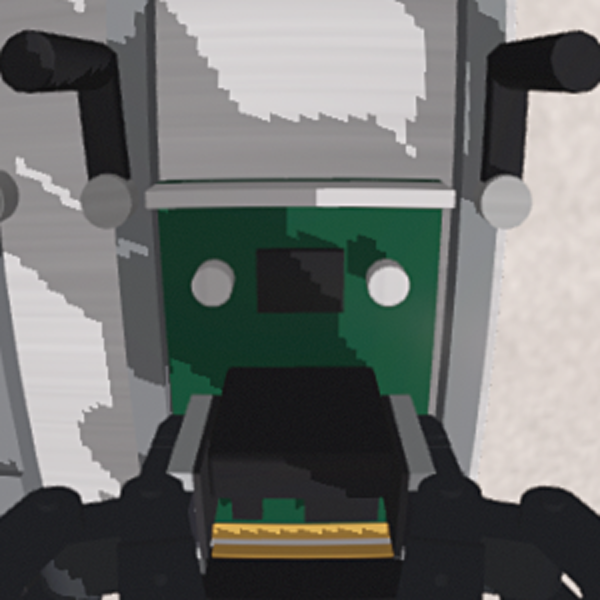

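>>> arm_command(steps=[[[0,0,0],[0,-0.2,0],1],[[0,0,0],[0,-0.2,0],1],[[0,0,0],[0,-0.2,0],1],[[0,0,0],[0,0,0],1]])

```text
clock: 16.07
ee_pos: [585.8, 125.7, 33.4]
tool_rot: [-1.193, 1.22, 1.192]
contact_force: [0.3, -0.3, -2.2]
gripper_width: 0.453
```

Run:
```python
from h import *
p=pose();print(inbay(1,p[0]),p[0],readout.observe()['contact_force'])
```

```text
[1.69587729 0.80856867] [585.81875044 125.73364715  33.37374876] [ 0.343984   -0.25722504 -2.24287727]
```

>>> arm_command(steps=[[[0,0,0],[0,-0.2,0],1],[[0,0,0],[0,-0.2,0],1],[[0,0,0],[0,0,0],1]])

```text
clock: 16.32
ee_pos: [589.1, 125.7, 33.2]
tool_rot: [-1.192, 1.221, 1.193]
contact_force: [-0.9, 0.2, -0.5]
gripper_width: 0.453
```

Run:
```python
from h import *
im,p=snap('wrist','w15.png')
print(inbay(1,p[0]),p[0],readout.observe()['contact_force'],readout.observe()['gripper_width'])
overlay(im,'wrist',[bay(1,-61,y,24) for y in(48,-48)]+[bay(1,-55,y,26) for y in(36,-36)],p)
cv2.imwrite('pics/w15o.png',cv2.resize(im[60:360,130:430],None,fx=2,fy=2,interpolation=cv2.INTER_CUBIC))
```

```text
[4.96002597 0.82667671] [589.08245224 125.6766816   33.19028843] [-0.28633393  0.63279083  0.10419394] 0.45640258275239526
```

View pics/w15o.png

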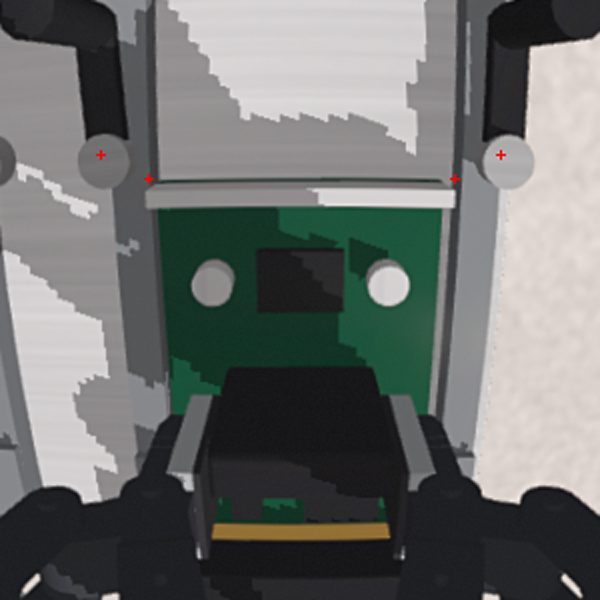

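>>> arm_command(steps=[[[0,0,0],[0,-0.15,0],1],[[0,0,0],[0,-0.1,0],1],[[0,0,0],[0,-0.1,0],1],[[0,0,0],[0,0,0],1]])

```text
clock: 16.7
ee_pos: [589.3, 125.7, 32.5]
tool_rot: [-1.189, 1.225, 1.197]
contact_force: [-7.9, 0.8, 3.4]
gripper_width: 0.457
```

The board has hit the stop (-8 N in x). Lower 1.5 mm, release and lift.

>>> arm_command(steps=[[[0,0,0],[0.15,0.15,0],1],[[0,0,0],[0,0,0],0],[[0,0,0],[0,0,0],-0.5],[[0,0,0],[0,0,0],-0.5],[[0,0,0],[0,0,0],-0.5],[[0,0,0],[-2,0,0],-0.5],[[0,0,0],[-3,0,0],-0.5],[[0,0,0],[-3,0,0],-0.5]])

```text
clock: 17.37
ee_pos: [590.7, 125.5, 111.8]
tool_rot: [-1.191, 1.222, 1.194]
contact_force: [0.3, 0.1, -1.3]
gripper_width: 0.75
```

>>> arm_command(steps=[[[0,0,0],[0,4,0],1],[[0,0,0],[0,4,0],1],[[0,0,0],[0,4,0],1],[[0,0,0],[0,0,0],1]])

```text
clock: 17.7
ee_pos: [460.1, 128.2, 109.6]
tool_rot: [-1.188, 1.229, 1.202]
contact_force: [-0.3, -0.6, -2.1]
gripper_width: 0.185
```

Run:
```python
from h import *
im,p=snap('wrist','w16.png')
print(inbay(1,p[0]),p[0])
overlay(im,'wrist',[bay(1,-61,y,24) for y in(48,-48)]+[bay(1,-55,y,26) for y in(36,-36)],p)
for b in(1,):
  for s in(1,-1):
    for th in (1.5,1.65):
      overlay(im,'wrist',[bay(b,-61-33*np.sin(th),s*(48-33*np.cos(th)),z) for z in(24,64)],p,(0,0,255) if th<1.6 else (0,255,0))
cv2.imwrite('pics/w16o.png',cv2.resize(im[60:360,130:430],None,fx=2,fy=2,interpolation=cv2.INTER_CUBIC))
```

```text
[-124.01420548    0.37283368] [460.1318955  128.1891044  109.57569851]
```

View pics/w16o.png

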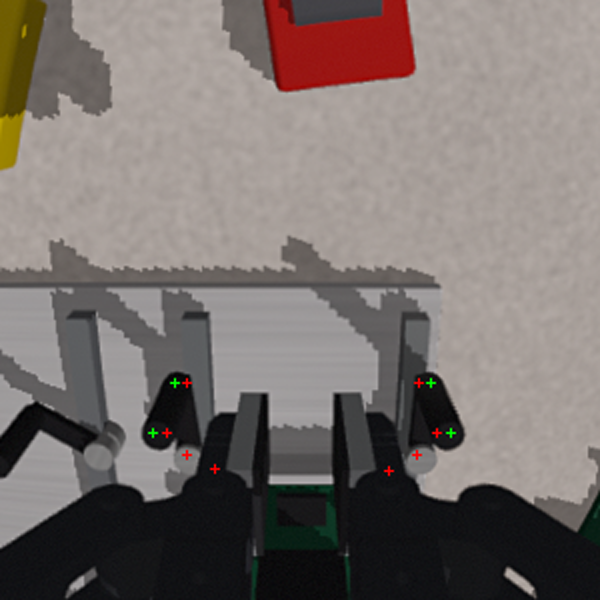

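>>> arm_command(steps=[[[0,0,0],[0,0,3.9],1],[[0,0,0],[0,0,3.9],1],[[0,0,0],[3.7,0,0],1],[[0,0,0],[3.6,0,0],1],[[0,0,0],[0,-2.6,0],1],[[0,0,0],[0,0,0],1],[[0,0,0],[0,0,0],1]])

```text
clock: 18.33
ee_pos: [501.5, 206.1, 39.0]
tool_rot: [-1.192, 1.218, 1.19]
contact_force: [0.6, -0.4, -0.5]
gripper_width: 0.003
```

Run:
```python
from h import *
im,p=snap('wrist','w17.png')
print(inbay(1,p[0]),p[0])
delta(bay(1,-93,45,36),np.pi-0.023)
cv2.imwrite('pics/w17o.png',cv2.resize(im[60:360,130:430],None,fx=2,fy=2,interpolation=cv2.INTER_CUBIC))
```

```text
[-84.49509518  79.24727847] [501.45450574 206.13382842  39.03492509]
at [501.4 206.2  39.9] yaw 3.118 tilt [ 0.   -0.19  0.05]
turn x deg -0.04
shift cm (tool axes after turn) [ 0.39  0.85 -3.43]
```

View pics/w17o.png

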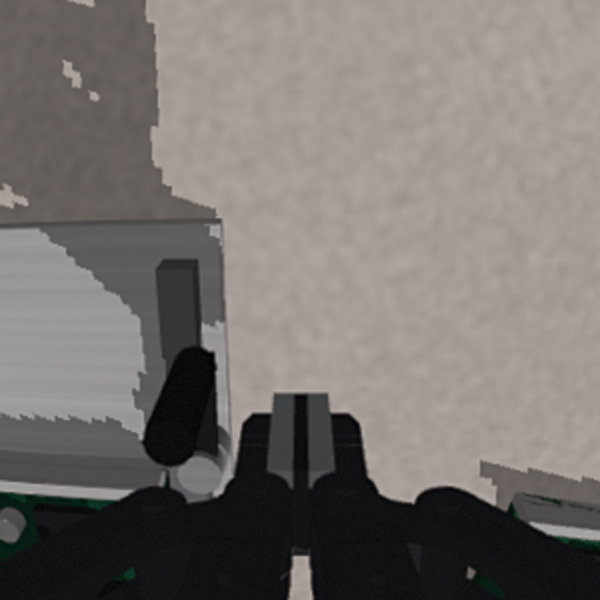

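>>> arm_command(steps=[[[0,0,0],[0.2,0.9,0],1],[[0,0,0],[0,0,-1],1],[[0,0,0],[0,0,-0.8],1],[[0,0,0],[0,0,-0.8],1],[[0,0,0],[0,0,-0.8],1],[[0,0,0],[0,0,0],1],[[0,0,0],[0,0,0],1]])

```text
clock: 18.97
ee_pos: [489.6, 170.8, 37.3]
tool_rot: [-1.192, 1.221, 1.19]
contact_force: [0.0, 0.0, 0.1]
gripper_width: -0.001
```

Run:
```python
from h import *
im,p=snap('wrist','w18.png')
print(inbay(1,p[0]),p[0])
for th in (.6,.8,1,1.2): overlay(im,'wrist',[bay(1,-61-33*np.sin(th),1*(48-33*np.cos(th)),z) for z in(24,64)],p,(0,0,255) if th<1.6 else (0,255,0))
cv2.imwrite('pics/w18o.png',cv2.resize(im[60:360,130:430],None,fx=2,fy=2,interpolation=cv2.INTER_CUBIC))
```

```text
[-95.5181985  43.6157413] [489.61486481 170.7652244   37.34109979]
```

View pics/w18o.png

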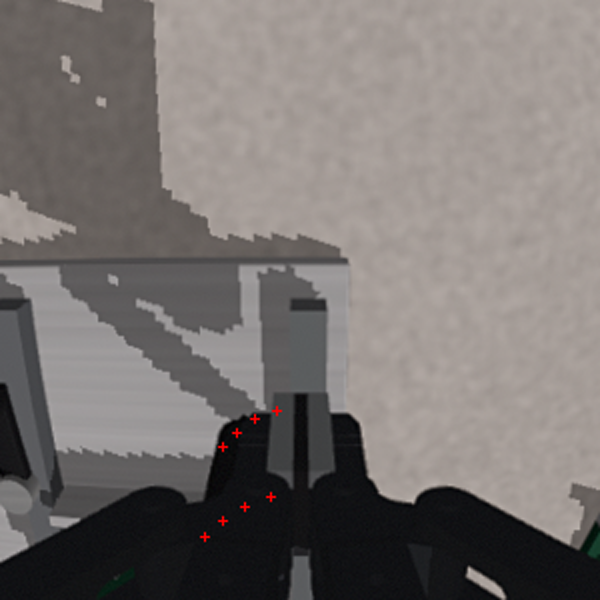

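>>> arm_command(steps=[[[0,0,0],[0,2.8,0],1],[[0,0,0],[0,0,-3.2],1],[[0,0,0],[0,0,-3.2],1],[[0,0,0],[0,0,-3.2],1],[[0,0,0],[0,0,-2.6],1],[[0,0,0],[0,0,0],1],[[0,0,0],[0,0,0],1]])

```text
clock: 19.6
ee_pos: [458.5, 49.4, 36.9]
tool_rot: [-1.19, 1.222, 1.19]
contact_force: [0.4, 0.2, 0.1]
gripper_width: 0.002
```

Run:
```python
from h import *
im,p=snap('wrist','w19.png')
print(inbay(1,p[0]),p[0])
for th in (.2,.6,.8,1,1.2): overlay(im,'wrist',[bay(1,-61-33*np.sin(th),1*(48-33*np.cos(th)),z) for z in(24,64)],p,(0,0,255) if th<1.6 else (0,255,0))
cv2.imwrite('pics/w19o.png',cv2.resize(im[60:360,200:500],None,fx=2,fy=2,interpolation=cv2.INTER_CUBIC))
delta(bay(1,-94,-79,36),np.pi-0.023)
```

```text
[-123.86211377  -78.40378632] [458.47224447  49.42982209  36.87835646]
at [458.5  50.3  36.9] yaw 3.117 tilt [ 0.    0.   -0.01]
turn x deg -0.09
shift cm (tool axes after turn) [ 0.09 -2.99 -0.15]
```

View pics/w19o.png

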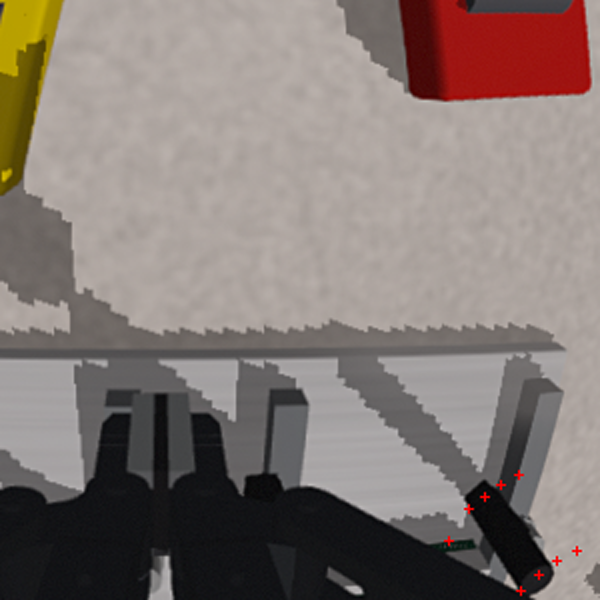

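>>> arm_command(steps=[[[0,0,0],[0,-1.5,-0.1],1],[[0,0,0],[0,-1.4,0],1],[[0,0,0],[0,0,0.9],1],[[0,0,0],[0,0,0.9],1],[[0,0,0],[0,0,0.9],1],[[0,0,0],[0,0,0.8],1],[[0,0,0],[0,0,0],1],[[0,0,0],[0,0,0],1]])

```text
clock: 20.32
ee_pos: [486.8, 85.7, 36.5]
tool_rot: [-1.193, 1.22, 1.196]
contact_force: [-0.1, 0.3, 0.1]
gripper_width: 0.001
```

>>> arm_command(steps=[[[0,0,0],[0,2.2,0],0.44],[[0,0,0],[0,2,0],0.44],[[0,0,0],[0,0,2.2],0.44],[[0,0,0],[0,0,2.2],0.44],[[0,0,0],[0,0,0],0.44],[[0,0,0],[0,0,0],0.44]])

```text
clock: 20.82
ee_pos: [446.1, 130.1, 36.6]
tool_rot: [-1.194, 1.219, 1.195]
contact_force: [0.2, 0.0, 0.6]
gripper_width: 0.278
```

Run:
```python
from h import *
im,p=snap('wrist','w20.png')
print(inbay(1,p[0]),p[0])
for s in(1,-1):
  for th in (.4,.6,.8,1,1.2): overlay(im,'wrist',[bay(1,-61-33*np.sin(th),s*(48-33*np.cos(th)),z) for z in(24,64)],p,(0,0,255) if th<1.6 else (0,255,0))
cv2.imwrite('pics/w20o.png',cv2.resize(im[60:360,130:430],None,fx=2,fy=2,interpolation=cv2.INTER_CUBIC))
delta(bay(1,-94,0,36),np.pi-0.023)
```

```text
[-138.10332255    1.92834674] [446.08227848 130.06822716  36.61080398]
at [446.3 129.4  36.5] yaw 3.1205 tilt [ 0.    0.07 -0.01]
turn x deg 0.11
shift cm (tool axes after turn) [ 0.05 -4.39 -0.13]
```

View pics/w20o.png

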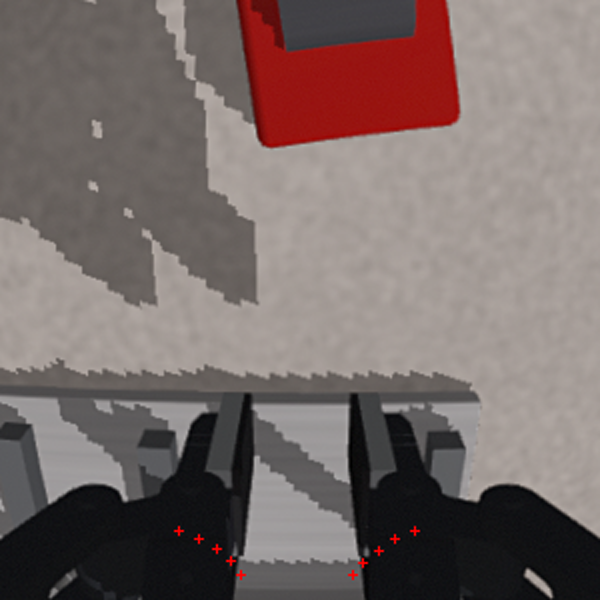

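>>> arm_command(steps=[[[0,0,0],[0,-1.5,-0.1],0.44],[[0,0,0],[0,-1.2,0],0.44],[[0,0,0],[0,-0.8,0],0.44],[[0,0,0],[0,-0.7,0],0.44],[[0,0,0],[0,-0.6,0],0.44],[[0,0,0],[0,-0.5,0],0.44],[[0,0,0],[0,-0.3,0],0.44],[[0,0,0],[0,0,0],0.44]])

```text
clock: 21.53
ee_pos: [489.4, 129.0, 35.8]
tool_rot: [-1.179, 1.233, 1.215]
contact_force: [-33.3, 11.3, 32.2]
gripper_width: 0.279
```

Run:
```python
from h import *
im,p=snap('wrist','w21.png')
print(inbay(1,p[0]),p[0])
cv2.imwrite('pics/w21o.png',cv2.resize(im[60:360,130:430],None,fx=2,fy=2,interpolation=cv2.INTER_CUBIC))
```

```text
[-94.77030593   1.87058337] [489.40250558 129.01390756  35.81426732]
```

View pics/w21o.png

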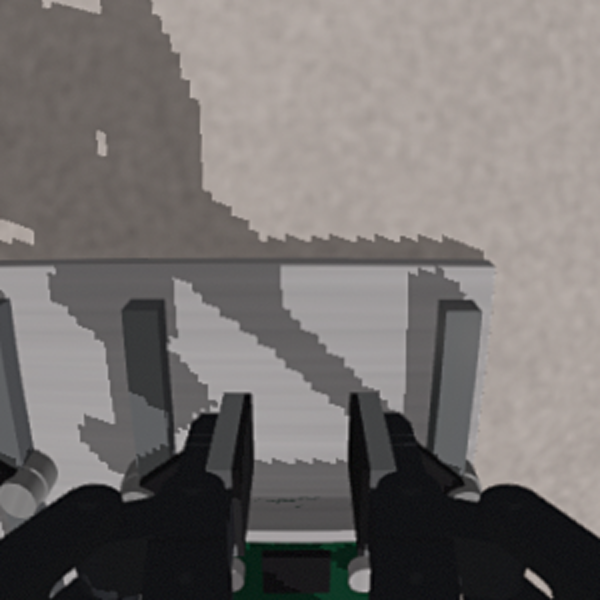

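The push is blocked at -33 N. Back off and look at the posts.

>>> arm_command(steps=[[[0,0,0],[0,1,0],0.44],[[0,0,0],[0,2,0],0.44],[[0,0,0],[-3,2,0],0.44],[[0,0,0],[-4,1.5,0],1],[[0,0,0],[-4,0,0],1],[[0,0,0],[0,0,0],1],[[0,0,0],[0,0,0],1]])

```text
clock: 22.17
ee_pos: [440.3, 128.1, 148.3]
tool_rot: [-1.194, 1.216, 1.188]
contact_force: [0.2, -0.4, 0.1]
gripper_width: -0.001
```

Run:
```python
from h import *
im,p=snap('wrist','w22.png')
print(inbay(1,p[0]),p[0])
for s in(1,-1):
  for th in (0,.4,.8,1.2): overlay(im,'wrist',[bay(1,-61-33*np.sin(th),s*(48-33*np.cos(th)),z) for z in(24,64)],p,(0,0,255) if th<.1 else (0,255,0))
cv2.imwrite('pics/w22o.png',cv2.resize(im[130:400,130:430],None,fx=2.4,fy=2.2,interpolation=cv2.INTER_CUBIC))
```

```text
[-143.79747402   -0.21271751] [440.34039292 128.05868314 148.31590858]
```

View pics/w22o.png

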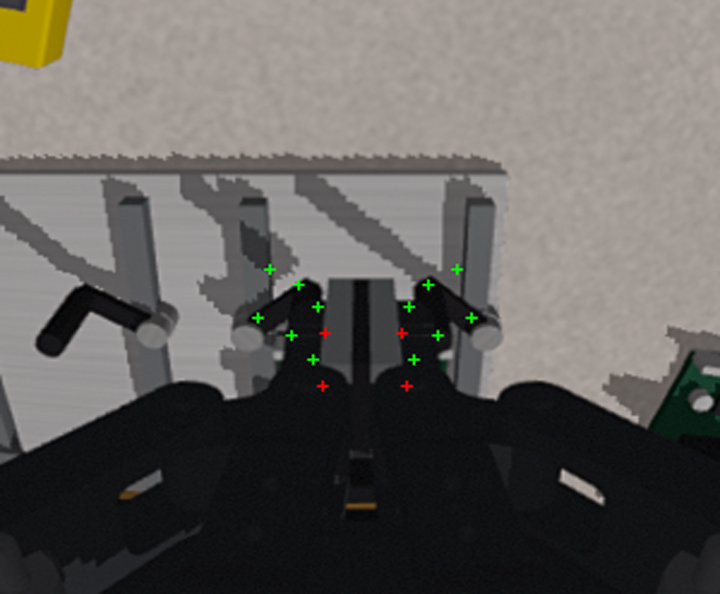

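Both levers sit near 0.7 rad. Pushing both posts flat-on made them stick to the fingers, so I'll push them one at a time and follow each post's arc.

>>> arm_command(steps=[[[0,0,0],[3.7,0,2.3],1],[[0,0,0],[3.8,0,0],1],[[0,0,0],[3.7,0,0],1],[[0,0,0],[0,-2,0],1],[[0,0,0],[0,-1.5,0],1],[[0,0,0],[0,0,0],1],[[0,0,0],[0,0,0],1]])

```text
clock: 22.8
ee_pos: [473.2, 148.8, 33.6]
tool_rot: [-1.19, 1.223, 1.194]
contact_force: [0.3, 0.9, 0.1]
gripper_width: 0.001
```

Run:
```python
from h import *
p=pose();print(inbay(1,p[0]),p[0],readout.observe()['contact_force'])
```

```text
[-111.37857373   21.30204167] [473.24551462 148.82218294  33.61805376] [0.29321697 0.94459575 0.12801863]
```

>>> arm_command(steps=[[[0,0,0],[-0.2,-1.2,0],1],[[0,0,0],[0,-0.4,-0.2],1],[[0,0,0],[0,-0.4,-0.2],1],[[0,0,0],[0,-0.4,-0.2],1],[[0,0,0],[0,0,0],1]])

```text
clock: 23.22
ee_pos: [494.7, 141.0, 36.3]
tool_rot: [-1.191, 1.227, 1.194]
contact_force: [-4.2, -2.8, -0.3]
gripper_width: 0.003
```

Run:
```python
from h import *
im,p=snap('wrist','w23.png');print(inbay(1,p[0]),p[0],readout.observe()['contact_force'])
for s in(1,-1):
  for th in (0,.4,.8): overlay(im,'wrist',[bay(1,-61-33*np.sin(th),s*(48-33*np.cos(th)),z) for z in(24,64)],p,(0,0,255) if th<.1 else (0,255,0))
cv2.imwrite('pics/w23o.png',cv2.resize(im[130:400,130:430],None,fx=2.4,fy=2.2,interpolation=cv2.INTER_CUBIC))
```

```text
[-89.79097739  14.00600307] [494.65960719 141.03160312  36.27504991] [-3.25677765 -3.24648021 -0.00657185]
```

View pics/w23o.png

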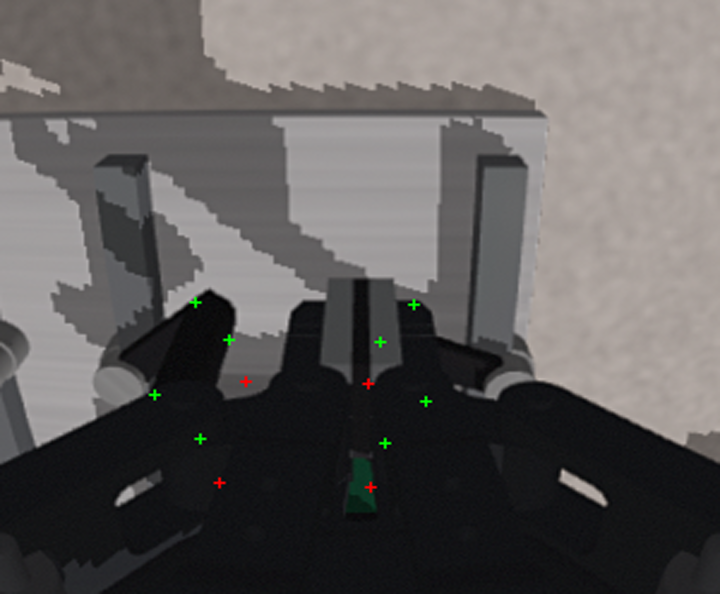

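>>> arm_command(steps=[[[0,0,0],[0,-0.4,-0.1],1],[[0,0,0],[0,-0.4,0],1],[[0,0,0],[0,-0.3,0],1],[[0,0,0],[0,-0.2,0],1],[[0,0,0],[0,0,0],1]])

```text
clock: 23.68
ee_pos: [507.4, 140.4, 36.2]
tool_rot: [-1.19, 1.226, 1.196]
contact_force: [-5.2, -3.9, -1.0]
gripper_width: 0.002
```

Run:
```python
from h import *
im,p=snap('wrist','w24.png');print(inbay(1,p[0]),p[0],readout.observe()['contact_force'])
```

```text
[-76.99330718  13.71701533] [507.44724644 140.44837136  36.24128124] [-6.35594239 -4.32003605 -0.8871251 ]
```

>>> arm_command(steps=[[[0,0,0],[0,-0.2,0],1],[[0,0,0],[0,-0.2,0],1],[[0,0,0],[0,0,0],1]])

```text
clock: 23.98
ee_pos: [507.8, 140.3, 36.1]
tool_rot: [-1.188, 1.231, 1.2]
contact_force: [-14.7, -3.0, 8.6]
gripper_width: 0.001
```

Run:
```python
from h import *
p=pose();print(inbay(1,p[0]),p[0],readout.observe()['contact_force'])
```

```text
[-76.65675457  13.61250129] [507.78130642 140.33614493  36.05667612] [-14.74602824  -2.95452329   8.55564429]
```

Stop reached on 1l. Now 1r.

>>> arm_command(steps=[[[0,0,0],[0,1.5,0],1],[[0,0,0],[0,2.2,0],1],[[0,0,0],[0,0,-1.8],1],[[0,0,0],[0,0,-1.8],1],[[0,0,0],[0,0,0],1],[[0,0,0],[0,-1,0],1],[[0,0,0],[0,0,0],1]])

```text
clock: 24.57
ee_pos: [487.1, 107.1, 37.3]
tool_rot: [-1.19, 1.219, 1.195]
contact_force: [-1.4, 1.1, 0.6]
gripper_width: -0.005
```

Run:
```python
from h import *
im,p=snap('wrist','w25.png');print(inbay(1,p[0]),p[0],readout.observe()['contact_force'])
cv2.imwrite('pics/w25o.png',cv2.resize(im[130:400,130:430],None,fx=2.4,fy=2.2,interpolation=cv2.INTER_CUBIC))
```

```text
[-96.53921307 -20.13017865] [487.12809338 107.05964576  37.27108494] [-2.05162512  2.33010019  1.68132267]
```

View pics/w25o.png

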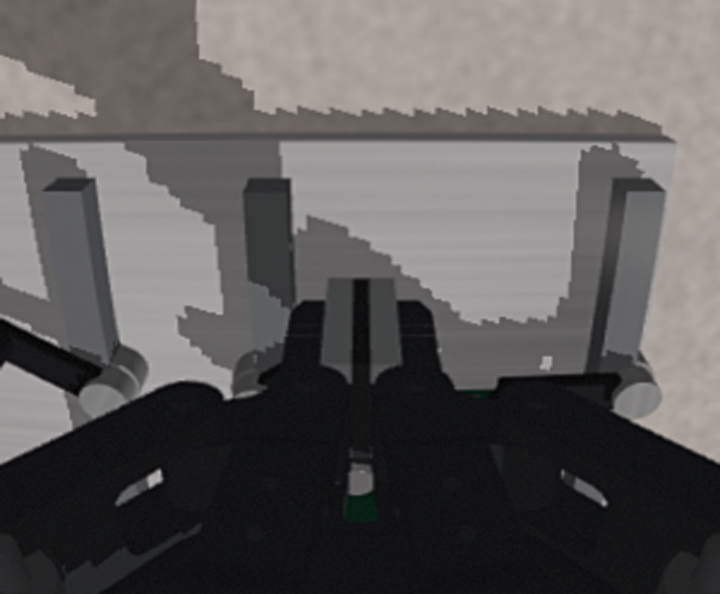

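1l lies square across the mouth, its arm at about (560,383). In contact with 1r; follow its arc.

>>> arm_command(steps=[[[0,0,0],[0,-0.4,0.2],1],[[0,0,0],[0,-0.4,0.2],1],[[0,0,0],[0,-0.4,0.2],1],[[0,0,0],[0,-0.4,0.1],1],[[0,0,0],[0,-0.2,0],1],[[0,0,0],[0,0,0],1]])

```text
clock: 25.12
ee_pos: [505.6, 113.6, 37.0]
tool_rot: [-1.192, 1.219, 1.194]
contact_force: [-1.6, 1.9, 0.2]
gripper_width: -0.002
```

>>> arm_command(steps=[[[0,0,0],[0,-0.2,0],1],[[0,0,0],[0,-0.2,0],1],[[0,0,0],[0,0,0],1]])

```text
clock: 25.37
ee_pos: [506.9, 113.3, 37.0]
tool_rot: [-1.19, 1.222, 1.197]
contact_force: [-8.4, 4.0, 4.0]
gripper_width: 0.003
```

Run:
```python
from h import *
im,p=snap('wrist','w26.png');print(inbay(1,p[0]),p[0],readout.observe()['contact_force'])
```

```text
[-76.87358702 -13.44379598] [506.94229135 113.29199044  37.00613881] [-7.66220614  3.73126013  3.4369155 ]
```

Stop reached at the same depth. Back off, rise and check.

>>> arm_command(steps=[[[0,0,0],[0,-0.15,0],1],[[0,0,0],[0,1.5,0],1],[[0,0,0],[-1,3,0.6],1],[[0,0,0],[-4,3,0.6],1],[[0,0,0],[-4,1,0],1],[[0,0,0],[-2,0,0],-1],[[0,0,0],[0,0,0],-1],[[0,0,0],[0,0,0],-1]])

```text
clock: 26.08
ee_pos: [433.8, 125.2, 142.5]
tool_rot: [-1.195, 1.215, 1.187]
contact_force: [-0.2, -0.6, -0.1]
gripper_width: 0.416
```

Run:
```python
from h import *
im,p=snap('wrist','w27.png');print(inbay(1,p[0]),p[0])
snap('top','t27.png')
for s in(1,-1):
  for th in (0,.4): overlay(im,'wrist',[bay(1,-61-33*np.sin(th),s*(48-33*np.cos(th)),z) for z in(24,64)],p,(0,0,255) if th<.1 else (0,255,0))
cv2.imwrite('pics/w27o.png',cv2.resize(im[130:400,130:530],None,fx=2,fy=2,interpolation=cv2.INTER_CUBIC))
```

```text
[-150.28338313   -3.17662272] [433.78803544 125.2447246  142.46511412]
```

View pics/w27o.png

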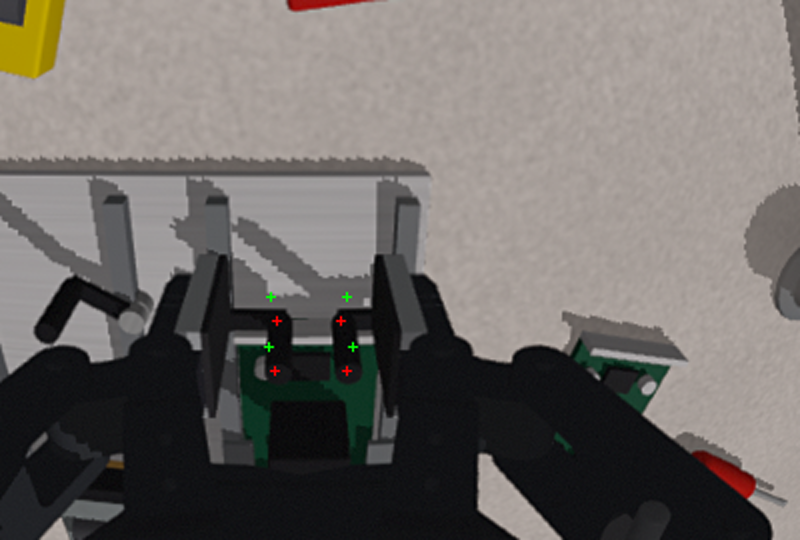

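View pics/t27.png

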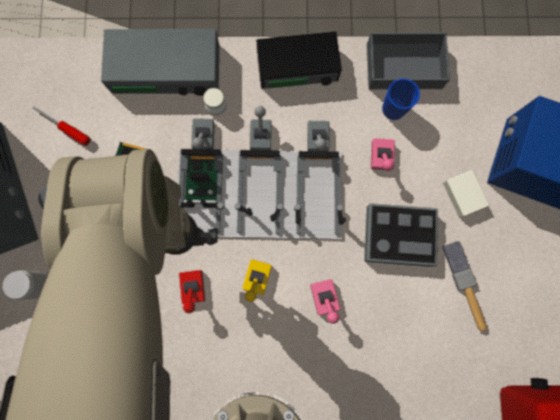

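Bay 1 is locked with both posts on the closed marks. Now the second board.

Run:
```python
from h import *
delta([560,285,220],np.pi-0.26)
```

```text
at [431.7 125.  140. ] yaw 3.1183 tilt [ 0.   -0.03 -0.03]
turn x deg 13.56
shift cm (tool axes after turn) [-8.   -8.29 18.76]
```

>>> arm_command(steps=[[[6.8,0,0],[-3,0,0],-1],[[6.8,0,0],[-3,0,0],-1],[[0,0,0],[-2,-1.6,3.1],-1],[[0,0,0],[0,-1.6,3.5],-1],[[0,0,0],[0,-1.7,3.7],-1],[[0,0,0],[0,-1.7,3.7],-1],[[0,0,0],[0,-1.7,3.7],-1],[[0,0,0],[0,0,1],-1]])

```text
clock: 26.85
ee_pos: [563.0, 287.9, 216.1]
tool_rot: [-1.016, 1.322, 1.017]
contact_force: [0.3, -0.4, -1.4]
gripper_width: 0.998
```

>>> arm_command(steps=[[[0,0,0],[0,0,0],-1],[[0,0,0],[0,0,0],-1],[[0,0,0],[0,0,0],-1]])

```text
clock: 27.1
ee_pos: [558.7, 283.6, 219.3]
tool_rot: [-1.015, 1.324, 1.016]
contact_force: [0.3, -0.9, 0.2]
gripper_width: 0.996
```

Run:
```python
from h import *
im,p=snap('wrist','w28.png');print(p)
```

```text
(array([558.67733157, 283.57505411, 219.30955558]), array([-1.01511403,  1.32420654,  1.01561799]))
```

View pics/w28.png

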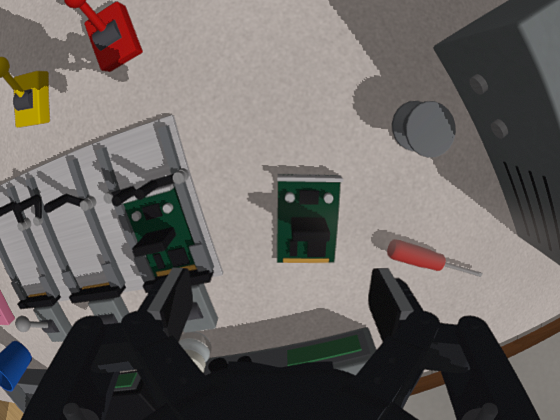

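Run:
```python
import cv2
im=cv2.imread('pics/w28.png')
cv2.imwrite('pics/w28z.png',cv2.resize(im[160:280,250:370],None,fx=5,fy=5,interpolation=cv2.INTER_CUBIC))
```

```text
(no output)
```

View pics/w28z.png

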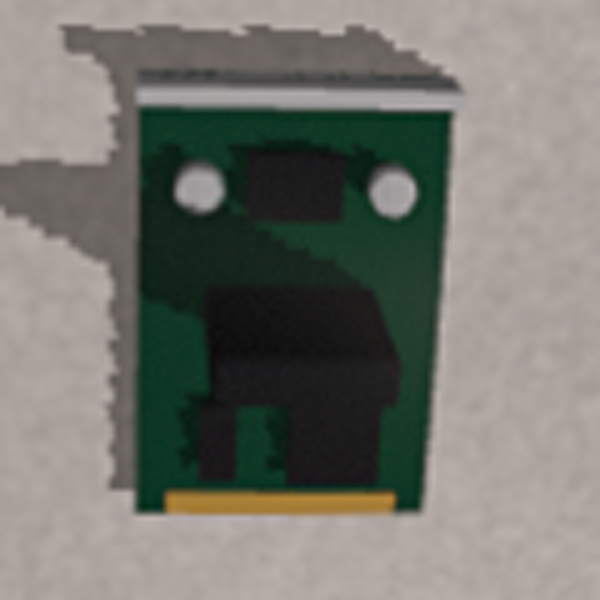

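Run:
```python
from h import *
p=(np.array([558.677,283.575,219.31]),np.array([-1.01511403,1.32420654,1.01561799]))
z=lambda L:np.array(L)/5+[250,160]
c=board('wrist',z([[137,84],[462,92]]),z([[136,512],[421,512]]),p)
print(plane('wrist',z([[304,383]]),52,p))
delta([c[0],c[1],110],np.pi-0.267)
```

```text
centre [618.9 300. ] len 110.0 widths 71.3 71.0 yaw len -0.2684
edge yaw -0.2798
edge yaw -0.2701
[[618.80380812 299.70440913  52.        ]]
at [558.8 283.4 220. ] yaw 2.8803 tilt [ 0.    0.06 -0.07]
turn x deg 0.33
shift cm (tool axes after turn) [11.   -5.36  3.19]
```

>>> arm_command(steps=[[[0.5,0,0],[2,-1.3,0.8],-1],[[0,0,0],[3,-1.4,0.8],-1],[[0,0,0],[3,-1.4,0.8],-1],[[0,0,0],[3,-1.3,0.8],-1],[[0,0,0],[2,0,0],-1],[[0,0,0],[0,0,0],-1],[[0,0,0],[0,0,0],-1]])

```text
clock: 27.73
ee_pos: [618.7, 299.7, 89.9]
tool_rot: [-1.008, 1.328, 1.009]
contact_force: [0.4, 0.1, 0.6]
gripper_width: 1.002
```

Run:
```python
from h import *
im,p=snap('wrist','w29.png')
delta([618.8,300,29],np.pi-0.271)
```

```text
at [619.9 300.4  91.8] yaw 2.8716 tilt [ 0.   -0.02  0.  ]
turn x deg 0.06
shift cm (tool axes after turn) [ 6.28  0.1  -0.06]
```

View pics/w29.png

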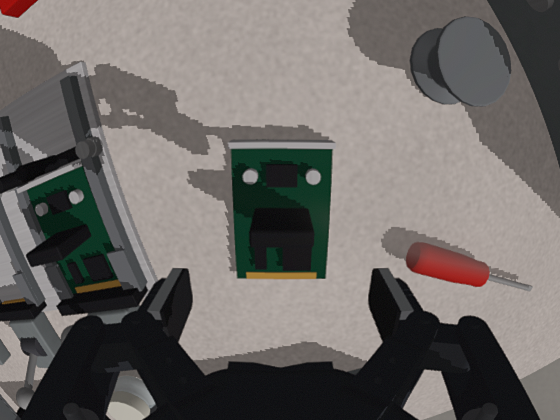

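>>> arm_command(steps=[[[0,0,0],[2.2,0.1,0],-1],[[0,0,0],[2.2,0,0],-1],[[0,0,0],[1.8,0,0],-1],[[0,0,0],[0,0,0],-1],[[0,0,0],[0,0,0],1],[[0,0,0],[0,0,0],1],[[0,0,0],[0,0,0],1],[[0,0,0],[0,0,0],1]])

```text
clock: 28.45
ee_pos: [620.5, 301.7, 31.0]
tool_rot: [-1.01, 1.321, 1.007]
contact_force: [-1.7, 1.2, 53.9]
gripper_width: 0.457
```

>>> arm_command(steps=[[[0,0,0],[0,0,0],1],[[0,0,0],[0,0,0],1]])

```text
clock: 28.62
ee_pos: [620.8, 301.9, 31.2]
tool_rot: [-1.009, 1.321, 1.007]
contact_force: [-1.3, 0.1, 5.7]
gripper_width: 0.457
```

Run:
```python
from h import *
im,p=snap('wrist','w30.png'); print(p[0],readout.observe()['gripper_width'])
```

```text
[620.81104656 301.872067    31.22566505] 0.4544500907726721
```

View pics/w30.png

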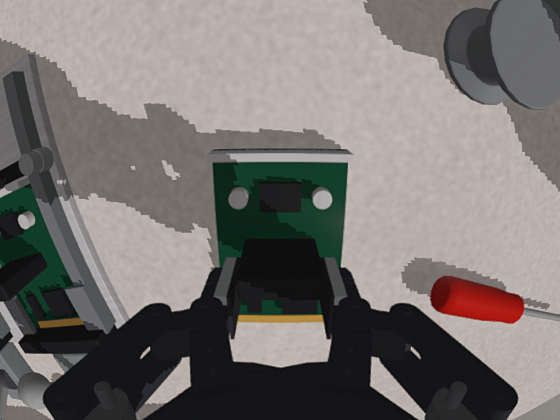

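>>> arm_command(steps=[[[0,0,0],[-1,0,0],1],[[0,0,0],[-3,0,0],1],[[0,0,0],[-3.5,0,0],1],[[-7.1,0,0],[-3,0,0],1],[[-7.1,0,0],[-2,0,0],1],[[0,0,0],[0,0,0],1],[[0,0,0],[0,0,0],1]])

```text
clock: 29.25
ee_pos: [620.1, 301.9, 155.5]
tool_rot: [-1.192, 1.217, 1.19]
contact_force: [0.2, 0.7, -2.5]
gripper_width: 0.453
```

Run:
```python
from h import *
print(readout.observe()['gripper_width'])
delta(bay(3,-67,0,150),np.pi-0.023)
```

```text
0.4525522817546796
at [620.1 301.9 155.5] yaw 3.1179 tilt [ 0.   -0.2   0.07]
turn x deg -0.04
shift cm (tool axes after turn) [  0.55   9.89 -44.77]
```

>>> arm_command(steps=[[[0,0,0],[0,2,-2.5],1],[[0,0,0],[0,2,-3.3],1],[[0,0,0],[0,2,-3.3],1],[[0,0,0],[0,1.9,-3.3],1],[[0,0,0],[0,1,-3.7],1],[[0,0,0],[0,1,-3.7],1],[[0,0,0],[0,0,-3.9],1],[[0,0,0],[0,0,-3.9],1]])

```text
clock: 29.92
ee_pos: [511.7, 26.6, 151.6]
tool_rot: [-1.19, 1.223, 1.195]
contact_force: [0.2, -0.5, -1.8]
gripper_width: 0.452
```

>>> arm_command(steps=[[[0,0,0],[0,0,-3.9],1],[[0,0,0],[0,0,-3.9],1],[[0,0,0],[0,0,-3.9],1],[[0,0,0],[0,0,-3.5],1],[[0,0,0],[0,0,-1.9],1],[[0,0,0],[0,0,0],1],[[0,0,0],[0,0,0],1]])

```text
clock: 30.5
ee_pos: [509.2, -143.8, 151.6]
tool_rot: [-1.187, 1.222, 1.193]
contact_force: [0.1, 1.1, -1.0]
gripper_width: 0.449
```

Run:
```python
from h import *
im,p=snap('wrist','w31.png'); print(readout.observe()['gripper_width'])
delta(bay(3,-67,0.8,58),np.pi-0.023)
```

```text
0.44756965007864075
at [ 509.3 -142.8  151.8] yaw 3.1177 tilt [0.   0.18 0.1 ]
turn x deg -0.05
shift cm (tool axes after turn) [ 9.38 -0.16  0.03]
```

View pics/w31.png

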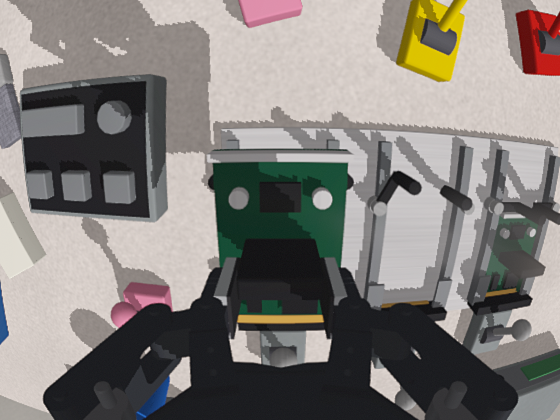

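>>> arm_command(steps=[[[0,0,0],[3,-0.1,0],1],[[0,0,0],[3.5,0,0],1],[[0,0,0],[2.5,0,0],1],[[0,0,0],[0,0,0],1],[[0,0,0],[0,0,0],1]])

```text
clock: 30.97
ee_pos: [509.8, -141.2, 62.0]
tool_rot: [-1.191, 1.22, 1.199]
contact_force: [0.1, -0.6, -1.2]
gripper_width: 0.453
```

Run:
```python
from h import *
im,p=snap('wrist','w32.png'); print(readout.observe()['gripper_width'],inbay(3,p[0]))
delta(bay(3,-67,0.8,42),np.pi-0.023)
overlay(im,'wrist',[bay(3,x,y,19) for y in(38.5,-38.5) for x in (-120,-100,-80)]+[bay(3,-61,y,24) for y in(48,-48)],p,(0,0,255))
cv2.imwrite('pics/w32o.png',cv2.resize(im[110:290,160:400],None,fx=3.3,fy=3.3,interpolation=cv2.INTER_CUBIC))
```

```text
0.4495625273462673 [-68.12215228   2.23406402]
at [ 511.5 -142.1   63.8] yaw 3.1215 tilt [0.   0.06 0.03]
turn x deg 0.17
shift cm (tool axes after turn) [ 2.18  0.06 -0.05]
```

View pics/w32o.png

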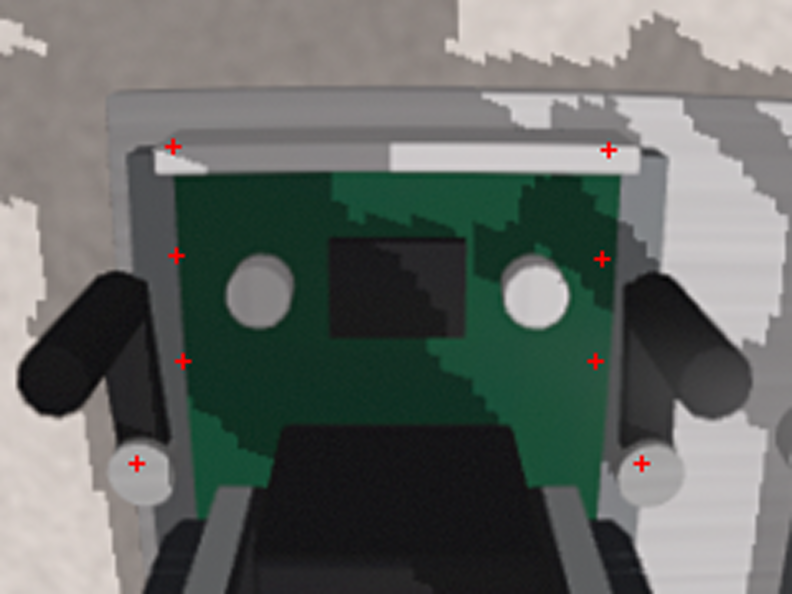

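>>> arm_command(steps=[[[0,0,0],[0.8,0,0],1],[[0,0,0],[0,0,0],1],[[0,0,0],[0,0,0],1],[[0,0,0],[0,0,0],1]])

```text
clock: 31.35
ee_pos: [512.3, -143.6, 56.4]
tool_rot: [-1.195, 1.219, 1.192]
contact_force: [-0.6, 0.2, -1.8]
gripper_width: 0.449
```

Run:
```python
from h import *
im,p=snap('wrist','w33.png'); print(readout.observe()['gripper_width'],inbay(3,p[0]),readout.observe()['contact_force'])
delta(bay(3,-67,0.8,42),np.pi-0.023)
overlay(im,'wrist',[bay(3,-61,y,24) for y in(48,-48)],p,(0,0,255))
cv2.imwrite('pics/w33o.png',cv2.resize(im[110:290,160:400],None,fx=3.3,fy=3.3,interpolation=cv2.INTER_CUBIC))
```

```text
0.45323365404092997 [-65.57340558  -0.10462104] [ 1.18742377 -0.27027677 -1.97235824]
at [ 512.3 -143.6   56.3] yaw 3.1203 tilt [ 0.   -0.08 -0.04]
turn x deg 0.1
shift cm (tool axes after turn) [1.43 0.13 0.09]
```

View pics/w33o.png

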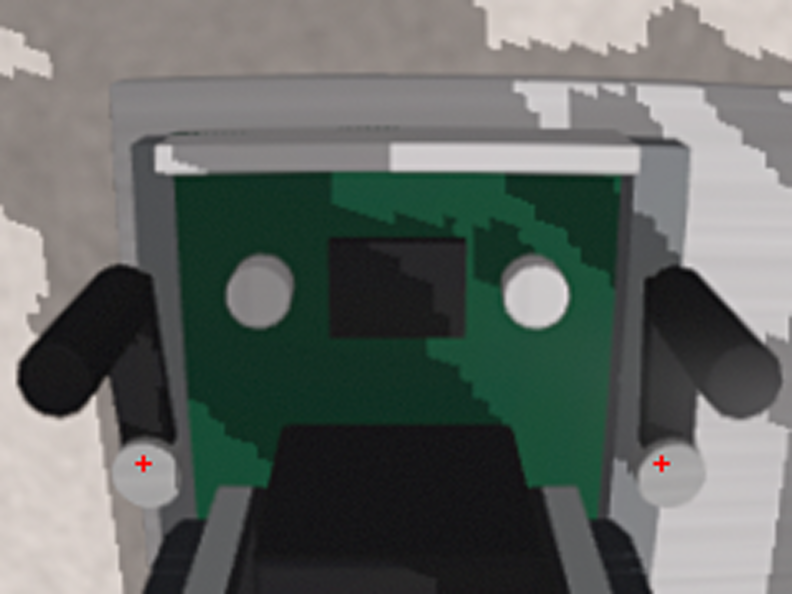

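Hinge midpoint is at column 409 and the tool at 396, so the board must go about 2 mm to +y.

>>> arm_command(steps=[[[0,0,0],[0.2,0.2,0.2],1],[[0,0,0],[0.4,0,0],1],[[0,0,0],[0.4,0,0],1],[[0,0,0],[0.2,0,0],1],[[0,0,0],[0,0,0],1],[[0,0,0],[0,0,0],1]])

```text
clock: 31.9
ee_pos: [509.5, -141.2, 43.1]
tool_rot: [-1.193, 1.22, 1.194]
contact_force: [0.5, 1.3, -2.2]
gripper_width: 0.451
```

Run:
```python
from h import *
im,p=snap('wrist','w34.png'); print(readout.observe()['gripper_width'],inbay(3,p[0]),p[0][2],readout.observe()['contact_force'])
cv2.imwrite('pics/w34o.png',cv2.resize(im[110:290,160:400],None,fx=3.3,fy=3.3,interpolation=cv2.INTER_CUBIC))
```

```text
0.45181694021262203 [-68.46827424   2.17226876] 43.14234535279541 [ 0.28148834  0.58060267 -1.38270875]
```

View pics/w34o.png

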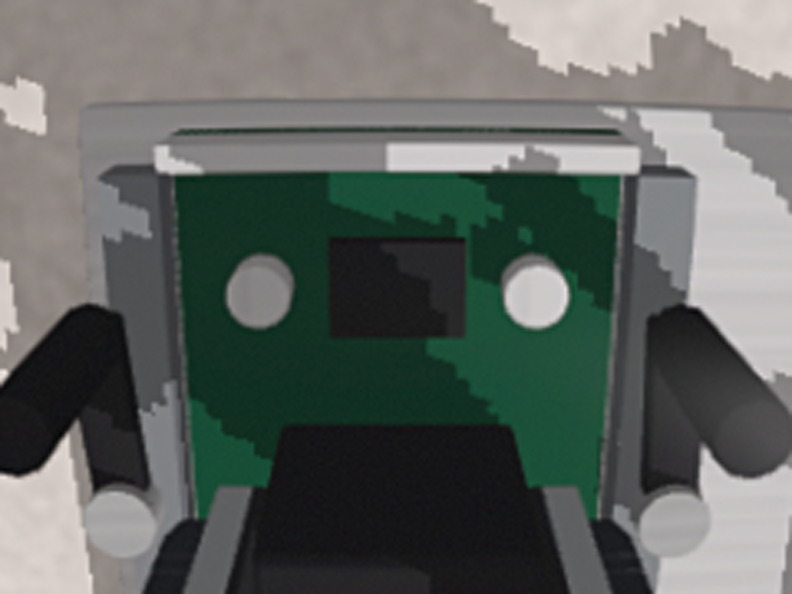

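Centred, with equal gaps on both sides. Slide in.

>>> arm_command(steps=[[[0,0,0],[0.15,0,0],1],[[0,0,0],[0,-0.8,0],1],[[0,0,0],[0,-1,0],1],[[0,0,0],[0,-1,0],1],[[0,0,0],[0,-1,0],1],[[0,0,0],[0,-1,0],1],[[0,0,0],[0,-0.8,0],1],[[0,0,0],[0,0,0],1]])

```text
clock: 32.62
ee_pos: [568.0, -142.9, 42.2]
tool_rot: [-1.195, 1.218, 1.192]
contact_force: [-0.1, -0.7, -1.5]
gripper_width: 0.45
```

Run:
```python
from h import *
im,p=snap('wrist','w35.png'); print(readout.observe()['gripper_width'],inbay(3,p[0]),p[0][2],readout.observe()['contact_force'])
cv2.imwrite('pics/w35o.png',cv2.resize(im[60:360,130:430],None,fx=2,fy=2,interpolation=cv2.INTER_CUBIC))
```

```text
0.45575396908911 [-9.89522065  1.86672218] 42.18355951052836 [ 0.40102693  0.73635018 -3.09465248]
```

View pics/w35o.png

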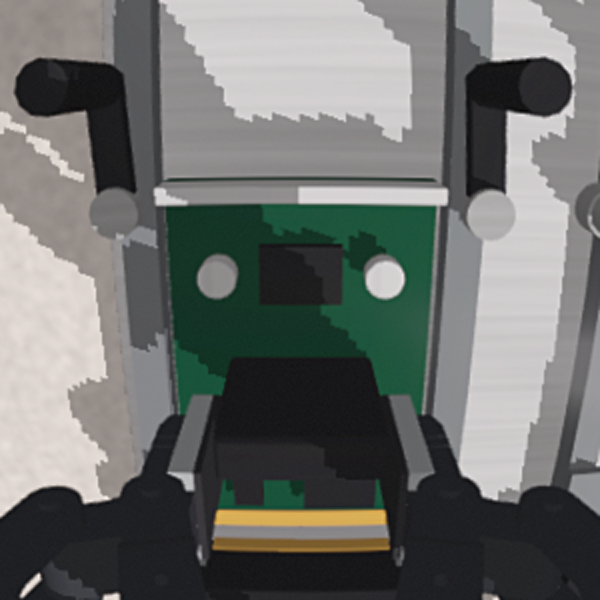

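>>> arm_command(steps=[[[0,0,0],[0,-0.3,0],1],[[0,0,0],[0,-0.3,0],1],[[0,0,0],[0,-0.3,0],1],[[0,0,0],[0,-0.2,0],1],[[0,0,0],[0,0,0],1]])

```text
clock: 33.08
ee_pos: [577.2, -142.8, 42.1]
tool_rot: [-1.194, 1.219, 1.193]
contact_force: [-0.7, 0.9, -2.3]
gripper_width: 0.449
```

Run:
```python
from h import *
p=pose(); print(readout.observe()['gripper_width'],inbay(3,p[0]),p[0][2],readout.observe()['contact_force'])
```

```text
0.44868974915592835 [-0.74275403  2.11084917] 42.1488868046366 [-0.6919681   0.89186579 -2.33866324]
```

>>> arm_command(steps=[[[0,0,0],[0,-0.2,0],1],[[0,0,0],[0,-0.2,0],1],[[0,0,0],[0,-0.2,0],1],[[0,0,0],[0,-0.1,0],1],[[0,0,0],[0,0,0],1]])

```text
clock: 33.5
ee_pos: [582.1, -142.7, 41.7]
tool_rot: [-1.192, 1.222, 1.196]
contact_force: [-4.3, -0.7, 2.0]
gripper_width: 0.453
```

Run:
```python
from h import *
im,p=snap('wrist','w36.png'); print(readout.observe()['gripper_width'],inbay(3,p[0]),p[0][2],readout.observe()['contact_force'])
cv2.imwrite('pics/w36o.png',cv2.resize(im[60:360,130:430],None,fx=2,fy=2,interpolation=cv2.INTER_CUBIC))
```

```text
0.4492124534680198 [4.15033877 2.32678744] 41.74319776244424 [-5.12914571  0.92816294 -0.09781999]
```

View pics/w36o.png

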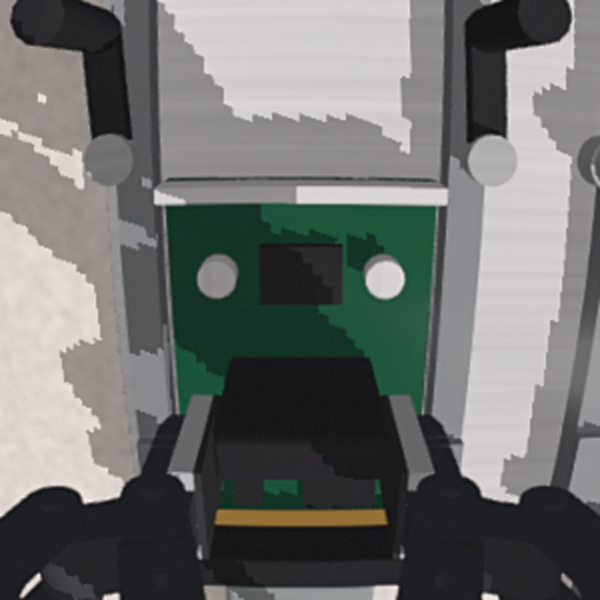

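Home. Release, lift and back out, heading for the 3l outer side.

>>> arm_command(steps=[[[0,0,0],[0.2,0.1,0],1],[[0,0,0],[0,0,0],0],[[0,0,0],[0,0,0],-0.5],[[0,0,0],[0,0,0],-0.5],[[0,0,0],[0,0,0],-0.5],[[0,0,0],[-2,0,0],-0.5],[[0,0,0],[-3,0,0],-0.5],[[0,0,0],[-2.5,0,0],-0.5]])

```text
clock: 34.22
ee_pos: [582.7, -142.7, 115.9]
tool_rot: [-1.193, 1.219, 1.194]
contact_force: [0.6, -1.3, 0.6]
gripper_width: 0.75
```

>>> arm_command(steps=[[[0,0,0],[0,4,0],1],[[0,0,0],[0,4,0],1],[[0,0,0],[0,4,0],1],[[0,0,0],[0,0,3.7],1],[[0,0,0],[0,0,3.7],1],[[0,0,0],[0,0,0],1],[[0,0,0],[0,0,0],1]])

```text
clock: 34.8
ee_pos: [464.5, -65.2, 115.6]
tool_rot: [-1.197, 1.217, 1.195]
contact_force: [0.5, -1.0, -0.6]
gripper_width: -0.001
```

Run:
```python
from h import *
im,p=snap('wrist','w37.png'); print(inbay(3,p[0]),p[0][2])
delta(bay(3,-94,78,36),np.pi-0.023)
cv2.imwrite('pics/w37o.png',cv2.resize(im[100:400,100:500],None,fx=2,fy=2,interpolation=cv2.INTER_CUBIC))
```

```text
[-115.20639013   77.17997202] 115.58378122879311
at [464.9 -66.1 115.5] yaw 3.1222 tilt [ 0.   -0.08 -0.05]
turn x deg 0.21
shift cm (tool axes after turn) [ 7.95 -2.07  0.17]
```

View pics/w37o.png

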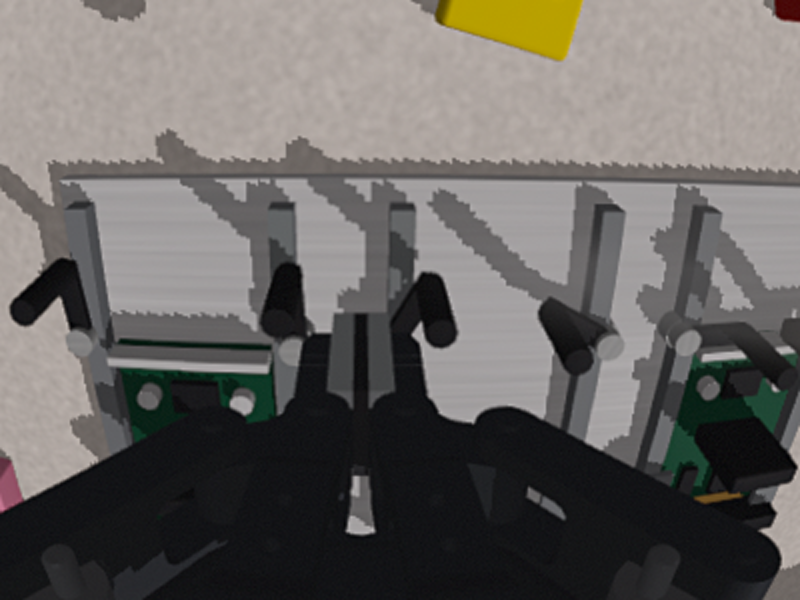

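>>> arm_command(steps=[[[0,0,0],[3.9,0.3,0.1],1],[[0,0,0],[3.9,0,0],1],[[0,0,0],[0,-1,0],1],[[0,0,0],[0,-1.2,0],1],[[0,0,0],[0,0,-1],1],[[0,0,0],[0,0,-0.8],1],[[0,0,0],[0,0,-0.8],1],[[0,0,0],[0,0,-0.6],1]])

```text
clock: 35.52
ee_pos: [484.9, -98.3, 38.5]
tool_rot: [-1.194, 1.214, 1.192]
contact_force: [0.7, 5.0, -0.3]
gripper_width: 0.001
```

>>> arm_command(steps=[[[0,0,0],[0,0,0],1],[[0,0,0],[0,0,0],1]])

```text
clock: 35.68
ee_pos: [483.3, -99.3, 38.1]
tool_rot: [-1.194, 1.22, 1.191]
contact_force: [0.1, 0.0, 0.6]
gripper_width: -0.002
```

Run:
```python
from h import *
im,p=snap('wrist','w38.png'); print(inbay(3,p[0]),p[0][2],readout.observe()['contact_force'])
```

```text
[-95.6197754   43.51072765] 38.133637858202476 [-0.55980224 -0.11000409  0.06803166]
```

>>> arm_command(steps=[[[0,0,0],[0,2.2,0],1],[[0,0,0],[0,0,-2],1],[[0,0,0],[0,0,0],1],[[0,0,0],[0,-1.2,0],1],[[0,0,0],[0,-0.8,-0.1],1],[[0,0,0],[0,-0.4,-0.2],1],[[0,0,0],[0,-0.4,-0.2],1],[[0,0,0],[0,-0.4,-0.2],1]])

```text
clock: 36.4
ee_pos: [490.1, -126.0, 36.7]
tool_rot: [-1.193, 1.226, 1.195]
contact_force: [-6.6, -5.1, 1.4]
gripper_width: -0.003
```

Run:
```python
from h import *
im,p=snap('wrist','w39.png'); print(inbay(3,p[0]),p[0][2],readout.observe()['contact_force'])
cv2.imwrite('pics/w39o.png',cv2.resize(im[130:400,130:430],None,fx=2.4,fy=2.2,interpolation=cv2.INTER_CUBIC))
```

```text
[-88.24537873  16.9380883 ] 36.74560895737153 [-3.1371442  -3.38487884 -0.93692636]
```

View pics/w39o.png

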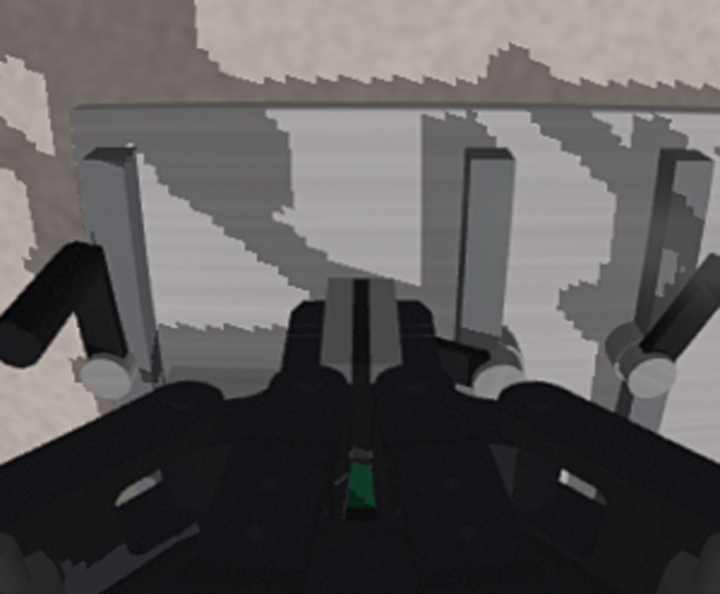

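3l is moving and is at about 0.3 rad. Continue to the stop.

>>> arm_command(steps=[[[0,0,0],[0,-0.4,-0.1],1],[[0,0,0],[0,-0.4,0],1],[[0,0,0],[0,-0.3,0],1],[[0,0,0],[0,-0.2,0],1],[[0,0,0],[0,0,0],1]])

```text
clock: 36.87
ee_pos: [501.4, -126.8, 36.5]
tool_rot: [-1.191, 1.228, 1.198]
contact_force: [-11.1, -4.9, 4.4]
gripper_width: 0.001
```

Run:
```python
from h import *
p=pose(); print(inbay(3,p[0]),p[0][2],readout.observe()['contact_force'])
```

```text
[-76.92125039  16.3718551 ] 36.52787661549628 [-11.12313143  -4.89918345   4.36826001]
```

>>> arm_command(steps=[[[0,0,0],[0,-0.1,0],1],[[0,0,0],[0,2,0],1],[[0,0,0],[0,2.8,0],1],[[0,0,0],[0,0,-3],1],[[0,0,0],[0,0,-3.2],1],[[0,0,0],[0,0,-3],1],[[0,0,0],[0,0,0],1],[[0,0,0],[0,0,0],1]])

```text
clock: 37.53
ee_pos: [457.0, -218.9, 37.4]
tool_rot: [-1.193, 1.22, 1.19]
contact_force: [-1.0, 0.3, -0.4]
gripper_width: 0.003
```

Run:
```python
from h import *
im,p=snap('wrist','w40.png'); print(inbay(3,p[0]),p[0][2],readout.observe()['contact_force'])
cv2.imwrite('pics/w40o.png',cv2.resize(im[130:400,130:430],None,fx=2.4,fy=2.2,interpolation=cv2.INTER_CUBIC))
```

```text
[-119.13848243  -76.71768152] 37.41365991189103 [-0.62021178 -0.34511045 -0.07998728]
```

View pics/w40o.png

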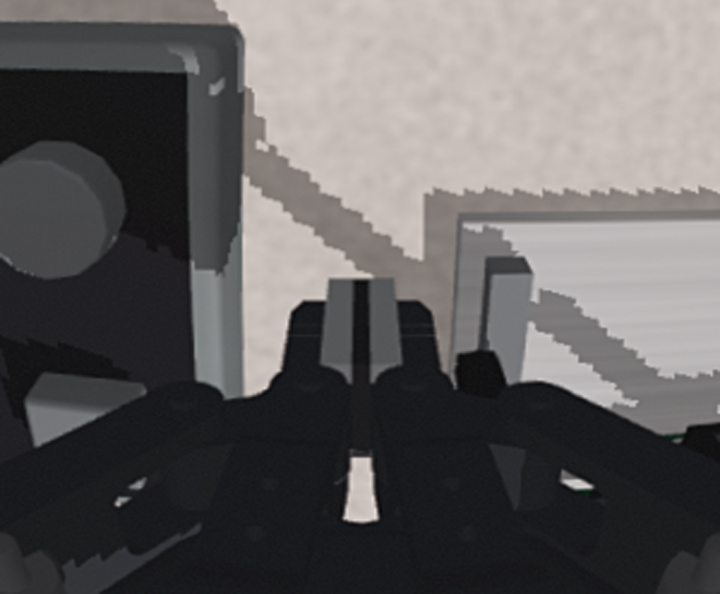

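>>> arm_command(steps=[[[0,0,0],[0,-1.3,0],1],[[0,0,0],[0,-1.2,0],1],[[0,0,0],[0,0,0.9],1],[[0,0,0],[0,0,0.9],1],[[0,0,0],[0,0,0.9],1],[[0,0,0],[0,0,0.8],1],[[0,0,0],[0,0,0],1],[[0,0,0],[0,2.2,0],1]])

```text
clock: 38.25
ee_pos: [462.5, -181.4, 37.5]
tool_rot: [-1.198, 1.216, 1.193]
contact_force: [0.4, -0.0, 0.7]
gripper_width: 0.0
```

>>> arm_command(steps=[[[0,0,0],[0,0,1.2],1],[[0,0,0],[0,0,1.1],1],[[0,0,0],[0,0,0],1],[[0,0,0],[0,0,0],1]])

```text
clock: 38.58
ee_pos: [460.5, -158.0, 37.1]
tool_rot: [-1.195, 1.218, 1.195]
contact_force: [0.3, 0.3, -0.1]
gripper_width: 0.002
```

Run:
```python
from h import *
im,p=snap('wrist','w41.png'); print(inbay(3,p[0]),p[0][2],readout.observe()['contact_force'])
cv2.imwrite('pics/w41o.png',cv2.resize(im[130:400,130:430],None,fx=2.4,fy=2.2,interpolation=cv2.INTER_CUBIC))
```

```text
[-117.1037486   -15.78251904] 37.08074094633145 [ 0.39028992 -1.07810433  0.42046779]
```

View pics/w41o.png

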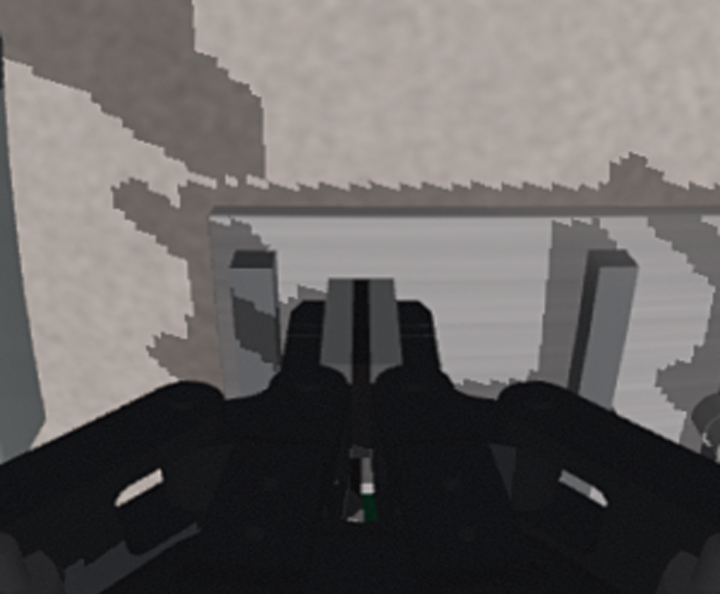

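>>> arm_command(steps=[[[0,0,0],[0,-0.8,-0.4],1],[[0,0,0],[0,-0.8,0],1],[[0,0,0],[0,-0.5,0.2],1],[[0,0,0],[0,-0.4,0.2],1],[[0,0,0],[0,-0.4,0.2],1],[[0,0,0],[0,-0.4,0.1],1],[[0,0,0],[0,-0.4,0.1],1],[[0,0,0],[0,0,0],1]])

```text
clock: 39.3
ee_pos: [497.2, -155.2, 36.2]
tool_rot: [-1.191, 1.219, 1.196]
contact_force: [-1.8, 2.0, -0.5]
gripper_width: -0.004
```

Run:
```python
from h import *
p=pose(); print(inbay(3,p[0]),p[0][2],readout.observe()['contact_force'])
```

```text
[-80.39555351 -12.11846974] 36.15112757328622 [-1.79077697  1.98747917 -0.48997691]
```

>>> arm_command(steps=[[[0,0,0],[0,-0.2,0],1],[[0,0,0],[0,-0.2,0],1],[[0,0,0],[0,-0.2,0],1],[[0,0,0],[0,0,0],1]])

```text
clock: 39.63
ee_pos: [500.6, -155.6, 36.2]
tool_rot: [-1.19, 1.223, 1.198]
contact_force: [-10.5, 2.4, 2.6]
gripper_width: 0.001
```

Run:
```python
from h import *
p=pose(); print(inbay(3,p[0]),p[0][2],readout.observe()['contact_force'])
```

```text
[-77.02388189 -12.37192337] 36.21358800607681 [-10.47628611   2.37634067   2.63978233]
```

Closed. Back off, rise, and look from above between the bays.

>>> arm_command(steps=[[[0,0,0],[0,-0.1,0],1],[[0,0,0],[0,1.5,0],1],[[0,0,0],[0,3,0],1],[[0,0,0],[-4,3,2],1],[[0,0,0],[-4,2,3],1],[[0,0,0],[-4,2,3],1],[[0,0,0],[-4,0,3],1],[[0,0,0],[0,0,0],1]])

```text
clock: 40.3
ee_pos: [410.6, -66.2, 169.8]
tool_rot: [-1.203, 1.212, 1.185]
contact_force: [0.5, -0.0, 0.6]
gripper_width: -0.003
```

>>> arm_command(steps=[[[0,0,0],[0,0,0],1],[[0,0,0],[0,0,0],1]])

```text
clock: 40.47
ee_pos: [408.5, -67.8, 163.7]
tool_rot: [-1.196, 1.218, 1.191]
contact_force: [-0.5, 0.1, -1.1]
gripper_width: -0.001
```

Run:
```python
from h import *
im,p=snap('wrist','w42.png'); print(p)
for b in (1,3):
 for s in(1,-1):
  for th in (0,.15): overlay(im,'wrist',[bay(b,-60-33*np.sin(th),s*(48-33*np.cos(th))+1,z) for z in(24,64)],p,(0,0,255) if th<.1 else (0,255,0))
cv2.imwrite('pics/w42o.png',cv2.resize(im[130:350,80:480],None,fx=2,fy=2,interpolation=cv2.INTER_CUBIC))
cv2.imwrite('pics/s42.png',snap('side','s42.png')[0])
```

```text
(array([408.50276998, -67.84874692, 163.74213774]), array([-1.1963587 ,  1.21801379,  1.19072769]))
```

View pics/w42o.png

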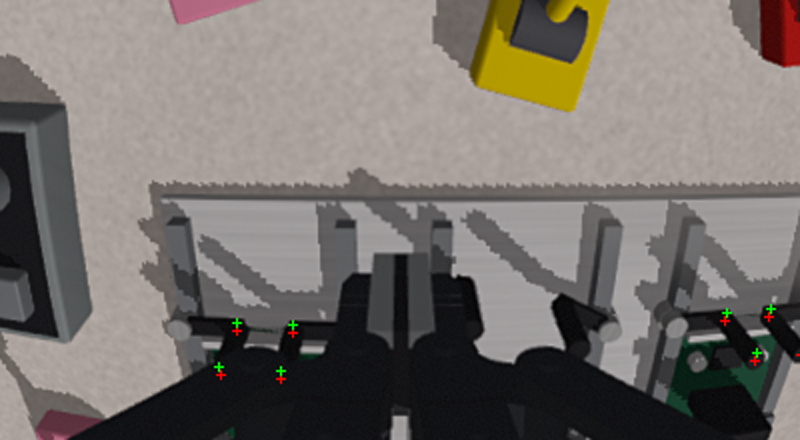

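View pics/s42.png

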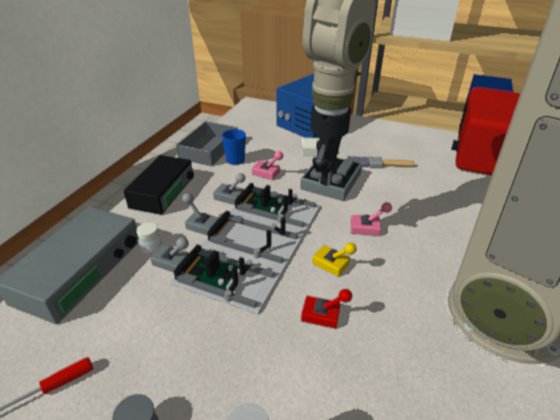

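All four levers of bays 1 and 3 look closed. Now the console.

Run:
```python
from h import *
delta([400,-285,150],np.pi-0.06)
```

```text
at [407.2 -67.7 162.3] yaw 3.1195 tilt [ 0.    0.05 -0.01]
turn x deg 2.17
shift cm (tool axes after turn) [  1.23  -0.59 -21.73]
```

>>> arm_command(steps=[[[2.2,0,0],[0,0,0],1],[[0,0,0],[0,0,-3.6],1],[[0,0,0],[0,0,-3.7],1],[[0,0,0],[0,0,-3.6],1],[[0,0,0],[0,0,-3.6],1],[[0,0,0],[0,-0.6,-3.6],1],[[0,0,0],[0,0,-3.6],1],[[0,0,0],[0,0,0],1]])

```text
clock: 41.23
ee_pos: [400.0, -291.1, 161.6]
tool_rot: [-1.162, 1.242, 1.159]
contact_force: [1.1, -0.7, 0.4]
gripper_width: -0.002
```

>>> arm_command(steps=[[[0,0,0],[0,0,0],1],[[0,0,0],[0,0,0],1]])

```text
clock: 41.4
ee_pos: [399.1, -284.0, 161.7]
tool_rot: [-1.161, 1.238, 1.167]
contact_force: [0.2, 1.2, 0.3]
gripper_width: -0.001
```

Run:
```python
from h import *
im,p=snap('wrist','w43.png'); print(p)
K=[[487.4,-281.5,52],[483.9,-328.2,52],[480.3,-374.4,52],[427.5,-278.6,52],[422.8,-347.9,52]]
overlay(im,'wrist',K,p)
cv2.imwrite('pics/w43o.png',cv2.resize(im[130:400,80:480],None,fx=2,fy=2,interpolation=cv2.INTER_CUBIC))
```

```text
(array([ 399.14343777, -283.95535866,  161.66368155]), array([-1.16089421,  1.23758113,  1.16676502]))
```

View pics/w43o.png

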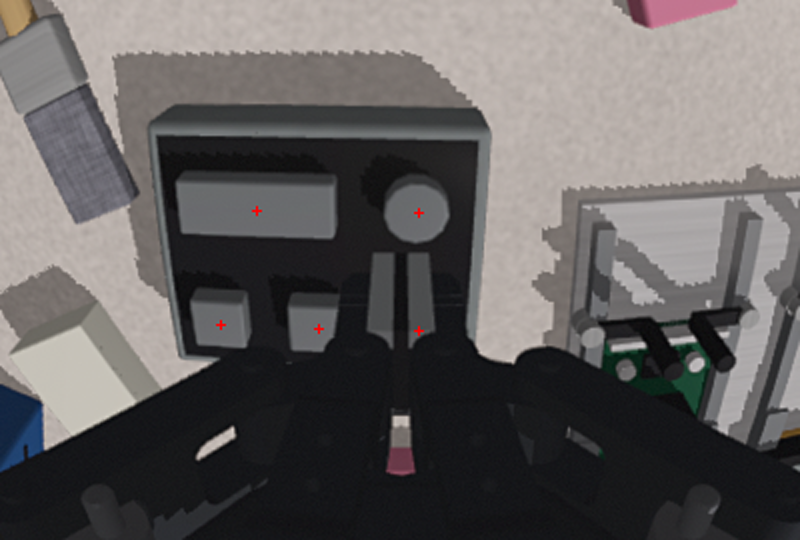

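The key centres match the projected marks to within 2 mm: clear at (417,212), key_2 at (315,323), run at (257,207).

Run:
```python
from h import *
delta([427,-279,62],np.pi-0.07)
```

```text
at [ 399.4 -283.3  162. ] yaw 3.0815 tilt [0.   0.12 0.12]
turn x deg 0.57
shift cm (tool axes after turn) [10.   -2.73  0.62]
```

>>> arm_command(steps=[[[0.5,0,0],[2,-1.4,0.3],1],[[0,0,0],[3,-1.3,0.3],1],[[0,0,0],[3,0,0],1],[[0,0,0],[1.8,0,0],1],[[0,0,0],[0,0,0],1],[[0,0,0],[0,0,0],1]])

```text
clock: 41.95
ee_pos: [426.8, -277.9, 64.5]
tool_rot: [-1.157, 1.24, 1.163]
contact_force: [0.2, -0.5, 0.7]
gripper_width: -0.002
```

Run:
```python
from h import *
delta([427,-279,45],np.pi-0.07)
```

```text
at [ 426.8 -277.9   64.5] yaw 3.075 tilt [0.   0.14 0.11]
turn x deg 0.19
shift cm (tool axes after turn) [ 1.95 -0.03 -0.11]
```

>>> arm_command(steps=[[[0,0,0],[0.8,0,-0.1],1],[[0,0,0],[0.5,0,0],1],[[0,0,0],[0.4,0,0],1],[[0,0,0],[0.3,0,0],1],[[0,0,0],[0,0,0],1],[[0,0,0],[0,0,0],1]])

```text
clock: 42.45
ee_pos: [428.4, -281.6, 46.1]
tool_rot: [-1.161, 1.24, 1.157]
contact_force: [2.4, 0.5, 4.9]
gripper_width: -0.002
```

>>> arm_command(steps=[[[0,0,0],[0.2,0,0],1],[[0,0,0],[0,0,0],1],[[0,0,0],[0,0,0],1]])

```text
clock: 42.7
ee_pos: [428.4, -281.6, 45.0]
tool_rot: [-1.161, 1.24, 1.156]
contact_force: [0.2, 1.8, 11.9]
gripper_width: -0.001
```

Clear key bottomed at 12 N. Retract and go to key_2.

>>> arm_command(steps=[[[0,0,0],[-1.5,0,0],1],[[0,0,0],[-2,0,0],1],[[0,0,0],[0,0,0],1]])

```text
clock: 42.95
ee_pos: [428.5, -282.1, 81.1]
tool_rot: [-1.162, 1.241, 1.155]
contact_force: [0.4, -0.7, 0.4]
gripper_width: -0.002
```

Run:
```python
from h import *
delta([484,-329,64],np.pi-0.07)
```

```text
at [ 428.5 -282.1   81.1] yaw 3.073 tilt [ 0.   -0.16 -0.16]
turn x deg 0.08
shift cm (tool axes after turn) [ 1.71 -5.86 -4.29]
```

>>> arm_command(steps=[[[0,0,0],[0,-2,-1.5],1],[[0,0,0],[0,-2,-1.5],1],[[0,0,0],[0,-1.8,-1.3],1],[[0,0,0],[1.5,0,0],1],[[0,0,0],[0,0,0],1],[[0,0,0],[0,0,0],1]])

```text
clock: 43.45
ee_pos: [480.7, -326.5, 61.5]
tool_rot: [-1.155, 1.242, 1.163]
contact_force: [-0.4, 0.6, -0.8]
gripper_width: -0.0
```

Run:
```python
from h import *
im,p=snap('wrist','w44.png')
delta([484,-329,45],np.pi-0.07)
cv2.imwrite('pics/w44o.png',cv2.resize(im[130:400,80:480],None,fx=2,fy=2,interpolation=cv2.INTER_CUBIC))
```

```text
at [ 481.  -326.7   62.2] yaw 3.0731 tilt [0.   0.16 0.11]
turn x deg 0.09
shift cm (tool axes after turn) [ 1.72 -0.32 -0.21]
```

View pics/w44o.png

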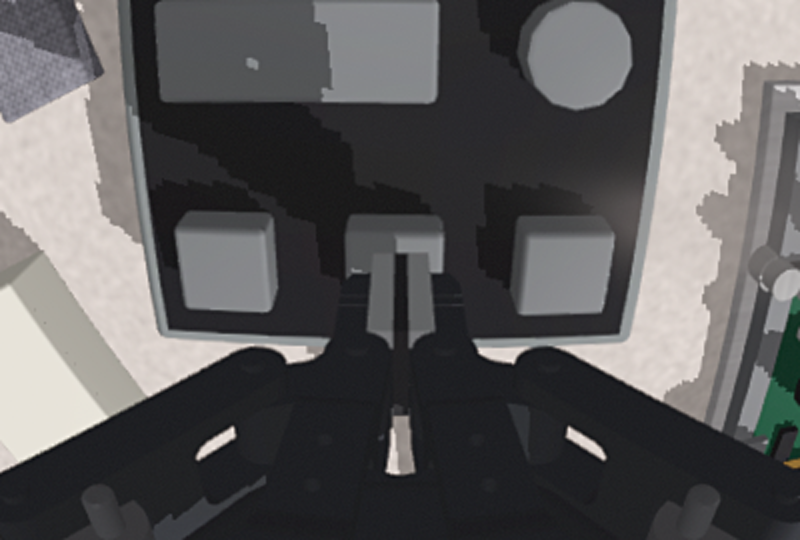

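Above the middle square key, with clear gaps to both neighbours. Press.

>>> arm_command(steps=[[[0,0,0],[0.6,-0.2,-0.1],1],[[0,0,0],[0.5,0,0],1],[[0,0,0],[0.4,0,0],1],[[0,0,0],[0.3,0,0],1],[[0,0,0],[0,0,0],1],[[0,0,0],[0,0,0],1]])

```text
clock: 44.0
ee_pos: [484.4, -329.0, 45.7]
tool_rot: [-1.159, 1.241, 1.158]
contact_force: [-0.0, 0.3, 4.2]
gripper_width: 0.0
```

>>> arm_command(steps=[[[0,0,0],[0.2,0,0],1],[[0,0,0],[0,0,0],1],[[0,0,0],[0,0,0],1]])

```text
clock: 44.25
ee_pos: [484.5, -329.1, 45.0]
tool_rot: [-1.16, 1.241, 1.157]
contact_force: [-2.7, 1.9, 13.3]
gripper_width: -0.002
```

>>> arm_command(steps=[[[0,0,0],[-1.5,0,0],1],[[0,0,0],[-2,0,0],1],[[0,0,0],[0,0,0],1]])

```text
clock: 44.5
ee_pos: [485.7, -330.1, 81.4]
tool_rot: [-1.163, 1.24, 1.155]
contact_force: [0.2, -0.3, -0.2]
gripper_width: -0.001
```

Run:
```python
from h import *
delta([423,-350,64],np.pi-0.07)
```

```text
at [ 485.7 -330.1   81.4] yaw 3.0733 tilt [ 0.   -0.21 -0.17]
turn x deg 0.1
shift cm (tool axes after turn) [ 1.74  6.11 -2.42]
```

>>> arm_command(steps=[[[0,0,0],[0,2,-0.8],1],[[0,0,0],[0,2,-0.8],1],[[0,0,0],[0,2.1,-0.8],1],[[0,0,0],[1.5,0,0],1],[[0,0,0],[0,0,0],1],[[0,0,0],[0,0,0],1]])

```text
clock: 45.0
ee_pos: [420.9, -347.9, 62.1]
tool_rot: [-1.156, 1.241, 1.16]
contact_force: [-0.3, 1.1, -0.4]
gripper_width: 0.001
```

Run:
```python
from h import *
delta([423,-350,45],np.pi-0.07)
```

```text
at [ 420.9 -347.9   62.1] yaw 3.0727 tilt [0.  0.1 0.1]
turn x deg 0.06
shift cm (tool axes after turn) [ 1.71 -0.22 -0.2 ]
```

>>> arm_command(steps=[[[0,0,0],[0.6,-0.1,0],1],[[0,0,0],[0.5,0,0],1],[[0,0,0],[0.4,0,0],1],[[0,0,0],[0.3,0,0],1],[[0,0,0],[0.1,0,0],1],[[0,0,0],[0,0,0],1],[[0,0,0],[0,0,0],1]])

```text
clock: 45.58
ee_pos: [423.8, -349.0, 45.1]
tool_rot: [-1.161, 1.24, 1.158]
contact_force: [0.8, 0.7, 6.3]
gripper_width: 0.003
```

>>> arm_command(steps=[[[0,0,0],[0.1,0,0],1],[[0,0,0],[0,0,0],1],[[0,0,0],[0,0,0],1]])

```text
clock: 45.83
ee_pos: [423.8, -349.0, 44.9]
tool_rot: [-1.161, 1.24, 1.157]
contact_force: [-1.3, 3.3, 12.7]
gripper_width: -0.002
```

>>> arm_command(steps=[[[0,0,0],[-1.5,0,0],1],[[0,0,0],[-3,0,0],1],[[0,0,0],[-4,0,0],1],[[0,0,0],[-4,0,0],1],[[0,0,0],[0,0,0],1],[[0,0,0],[0,0,0],1]])

```text
clock: 46.33
ee_pos: [424.3, -350.1, 170.9]
tool_rot: [-1.164, 1.241, 1.154]
contact_force: [0.6, 0.2, -0.5]
gripper_width: 0.001
```

Run:
```python
from h import *
im,p=snap('top','t45.png')
cv2.imwrite('pics/t45o.png',cv2.resize(im[95:275,165:445],None,fx=2.8,fy=2.8,interpolation=cv2.INTER_CUBIC))
snap('wrist','w45.png'); print(p, readout.observe()['contact_force'])
```

```text
(array([ 424.28112411, -350.07379613,  170.91866143]), array([-1.1640218 ,  1.24081923,  1.15403548])) [-0.26108445 -0.76016525 -0.17060234]
```

View pics/t45o.png

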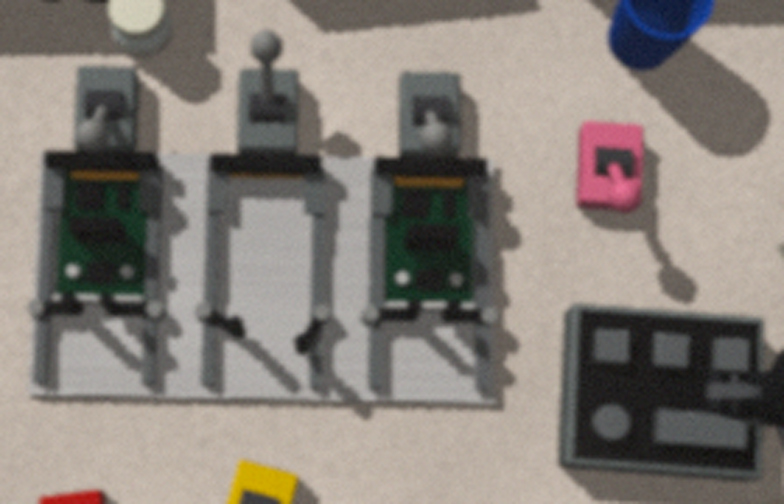

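View pics/w45.png

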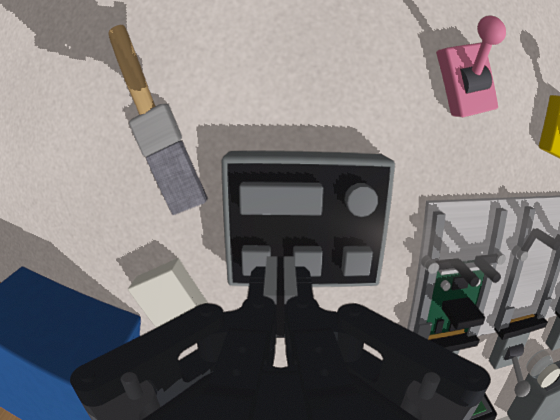

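Both boards are seated against their connectors with the levers straight across. The middle bay is empty, the keys are up and the robot is clear. Handing in.

Run:
```python
from plant import arm
print(arm.job_done())
```

```text
the job is handed in; nothing more can be done
None
```

I slid the two boards on the bench into the live left and right bays and closed all four of their levers. I then pressed clear, the middle square key and run, and handed the job in at about 46 s. The middle bay was the isolated one, with its toggle tip at about bay x +147 mm, so I left it empty.

**Last checks:**
- **Boards:** each one met its end stop at 5–8 N. In the final top picture both sit against their connectors.
- **Levers:** each one met its stop at 8–15 N. In the final top picture they lie straight across the bay mouths.
- **Keys:** all three bottomed at a tool height of 45 mm with 12–13 N. All keys looked up in the last pictures, though the fingers partly hid two of the square keys in the wrist view.
- **Robot and toggles:** the robot was clear of everything, and the toggles stood as they did at the start.

**What did not go as planned:**
- Pushing both left-bay levers at once stuck at about 33 N, so I closed all the levers one at a time along their arcs.
- The wrist force rose briefly to about 53 N vertically each time I gripped a board. That is under the 120 N wrist limit.
- My frame estimate was about 2 mm off at the right bay, and I corrected for it by eye from the wrist picture before lowering that board.

Board positions and lever angles were judged from pictures and contact forces, not read out directly, and handing in gave no verdict.

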